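Stack the bearing tins in the case and snap its lid shut

ROBOT

A 7-joint arm with a two-finger parallel gripper is mounted at the origin on the work surface. World frame = base frame: x ahead of the robot, y to its left, z up, the work surface at z = 0. Lengths are in mm, angles in rad, forces in N, time in s.
With the tool pointing down it reaches from about 400 to 875 mm from the base axis. Payload 4.4 kg.
Tool frame: the origin (TCP) lies at the very end of the fingers, on their centre line; the grasp point (between the pads) lies 19 mm behind it; z points along the fingers, y is the direction in which the jaws open and shut (so a half turn about z gives the same grasp; the last joint's range is limited). The gripper opens to 85 mm and grips with 20 to 120 N. Pads are 22 mm wide; open, the fingers measure 114 mm over their backs; the gripper's body (76 mm by 85 mm) begins 54 mm behind the grasp point. The pads swing forward as they close: fully open they stand 13 mm farther back than shut.
Start: joints at [-1.214, 0.628, 0.038, 1.517, -0.027, 0.996, -0.02], TCP at [266.684, 592.788, 231.313] pointing down, gripper open.
Joint ranges: [-3.06, 3.06], [-0.37, 2.12], [-1.25, 1.32], [0.18, 2.47], [-1.1, 4.24], [0.23, 1.98], [-2.94, 2.94]. Speed limits (rad/s): [2.57, 2.57, 3.14, 3.14, 3.14, 3.14, 3.14].

INTERFACE

Orientations are given as [roll, pitch, yaw] about the fixed x, y, z axes, in that order (R = Rz(yaw) Ry(pitch) Rx(roll)).
In Python, from cell import read_state, get_image, calibration, finish_job gives the robot as it stands. The module is installed in compiled form; this text tells all that it offers.
- The arm moves only by the tool apply_moves, never from a script. Its argument "increments" is a list of rows, each an object of numbers: "tx", "ty", "tz": the shift along the world's x, y, z in m; "rx", "ry", "rz": the turn, a rotation vector about the world's x, y, z in units of 5 degrees (1.0 is 5 degrees); "claw": the finger opening in m, from 0 to 0.0854. In form: [{"tx": .., "ty": .., "tz": .., "rx": .., "ry": .., "rz": .., "claw": ..}, ...]. A call has 1 to 12 rows; each row is the pose to reach, as a shift and turn from the pose commanded when the call began; what a row does not reach only later rows make up. A row lasts 1/10 s, in which the tool goes at most 50 mm and 8.59 degrees, less where a joint would pass 70% of its speed; a pose out of reach is approached as far as the arm can. A call with a gripper value outside its range is refused whole. The fingers move at their own pace and stop on an object; the grip force is fixed at half the most. Time passes only in rows, so rows that repeat a pose let the fingers close. It gives the time, the measured TCP pose, the force and the opening at its end, in the units of the state.
- read_state(): the state, without advancing time (a new reading comes with each control period).
- get_image(name): name is "side" or "top"; returns the picture (480x640x3 uint8, red, green, blue); there is no depth.
- calibration(name): a dict with "camera_matrix" (3x3 intrinsics, pixels), "origin" and "attitude" of the camera in the world. Camera axes: x right, y up, looking along -z (the intrinsics and any distortion apply to the point x, -y, -z); pixel columns grow to the right and rows downward; lengths in mm; the calibration is good to about 2 mm. A picture is of the moment at which its call begins. calibration takes no time and is no camera call.
- finish_job(): hands the job in, once; it reports no verdict.
The state is a dict: "clock": time; "qpos": joint angles; "qd": joint speeds; "tau": joint torques, N m; "eef_pos": TCP position; "tool_rot": TCP orientation; "force": force on the tool from outside, world axes, zero at the start; "torque": the same for the moment, N m; "width": finger opening in mm.
Only numpy, scipy, OpenCV 4.12 (cv2) and the standard library are available. Lean on these libraries where they do the work, as an engineer would, in place of code of your own. Each camera call takes 0.05 s, during which the arm holds its last target. There are 200 camera calls.

TASK

Pack all the aluminium bearing tins into the open case: lay four side by side in the cradles of its floor, lengthwise front to back and centred, and saddle the rest on top in the gaps between those four. Then swing the lid over and press its tab down until it snaps past the catch and is fully shut, leaving the other things on the crate where they are and the jar upright.

Things in the scene. Friction and masses are not known exactly. Their poses are not given: they have to be found in the camera images.
- case: fixed grey metal case, open on top: 140 mm front to back (x), 182 mm wide (y), walls 5 mm thick and 45 mm high, floor 6 mm thick. Three low rubber ribs (8 mm high, 43 mm apart) part the floor into four cradles side by side across y; one tin lies in each, lengthwise front to back, 3 mm from the next. Origin under the case's centre on the crate top; x to the hinge at the back, y left, z up
- cradle0 (a point): fixed in the case, axes as the case's: where the centre of a tin lying in this cradle comes to be, 26 mm above the crate top, 43 mm from the next. Cradle 0 is at the right end (-y). Low rubber bars across the floor before and behind the cradles (6 mm high, 80 mm apart) stop tins from sliding endways
- cradle1 (a point): fixed in the case, axes as the case's: where the centre of a tin lying in this cradle comes to be, 26 mm above the crate top, 43 mm from the next. A tin saddled in the gap between two cradles has its centre 33.7 mm higher, halfway between them
- cradle2 (a point): fixed in the case, axes as the case's: where the centre of a tin lying in this cradle comes to be, 26 mm above the crate top, 43 mm from the next
- cradle3 (a point): fixed in the case, axes as the case's: where the centre of a tin lying in this cradle comes to be, 26 mm above the crate top, 43 mm from the next. Cradle 3 is at the left end (+y)
- lid (a joint): hinge angle (rad) of the case's deep grey lid (140 x 182 mm, 47 mm deep, fits over the stack when shut); 0 is fully shut, about 1.6 to 1.9 is open, leaning back. The hinge is stiff (0.3 N m) and the lid stays where it is left. At about 0.08 its nose meets a sprung catch at the front of the case; 7 to 10 N down on the tab snaps it past, and the catch then keeps it shut at 0
- lid_tab (a point): outer face of the lid's thumb tab, near the tab's middle: a dark steel tongue 60 mm wide and 6 mm thick in the plane of the lid's top that stands 34 mm out beyond the lid's front edge (this point is 16 mm from the tab's tip). 158 mm forward of the hinge and 47 mm above it when shut; with the lid open the tab is at the top, tip up, and this face looks backwards, away from the robot
- lid_hinge (a point): middle of the lid's hinge line, which runs along the case's y, 70 mm behind the case's centre and 45 mm above the crate top
- tin1: one of up to seven alike aluminium bearing tins (some are absent): a closed cylinder, 40 mm diameter, 64 mm long, flat ends, steel screw cap of the same diameter at one end, about 0.15 kg. Origin at its centre (20 mm above what it lies on), x along its length. Gripping it over its flat ends (64 mm) leaves its sides free for neighbours. Pushed sideways it rolls, as far as a batten or the next thing
- tin2: another such tin, as tin1. The tins start lying on their sides, within 0.5 rad of straight ahead, in two bays left and right of the case, among the bystanders; each bay is framed by low battens, 15 mm high (inside 0.27 to 0.69 m ahead of the robot's base, 0.17 to 0.413 m to its side)
- tin3: another such tin, as tin1
- tin4: another such tin, as tin1
- tin5: another such tin, as tin1
- tin6: another such tin, as tin1
- tin7: another such tin, as tin1
- bell: bystander: white plastic handlebar bell with spring lever, 56 mm wide, 33 mm high; origin under its centre
- hanger: bystander: flat steel derailleur hanger, 73 x 32 x 7 mm; origin under it
- jar: bystander: clear glass jar of ball bearings with twist cap, 60 mm wide, 65 mm high; origin under its centre, z up
- multitool: bystander: grey multitool, 80 x 26 x 21 mm, along its x; origin under its centre
- tyre_lever: bystander: red aluminium tyre lever, 102 x 16 x 9 mm, along its x; origin near its middle, on the underside
Mind the look-alikes: they are no part of the job. Leave any green or pink look-alike of the tin3 alone.

How it is judged:
By the outcome, as a careful person would: the job done as asked, in the order asked, and still so for the second after the job is handed in, with the robot touching nothing.
Of tin1, tin2, tin3, tin4, tin5, tin6, tin7 only 5 to 7 are there at a start; the rules pass over those that are not, and their reading is None.
At some moment in a run one of tin1, tin2, tin3, tin4, tin5, tin6, tin7 may be knocked a few centimetres aside while the robot is not near it.
It also fails if it takes over 200 s, if anything falls off the work surface, if the arm or the gripper's body presses on something with over 40 N, if the wrist force passes 120 N, or if a joint passes its speed limit or range.

## Working session

There is one attempt and no reset: what is moved stays moved. The work goes in short steps, Python scripts to look and compute and a tool call to move; the robot and the scene stay as the last step left them, time stands still between calls to the robot, and variables do not carry over. Pictures are saved under pics/ and viewed, about 12 in all and at most 16, crops included, and the job is handed in when it is done.

Besides the shell and the picture viewer there is one more tool, called after "Request:" as a command line: name --argument value ..., lists and objects as JSON in quotes. apply_moves: Moves the arm, as the interface text tells. Its arguments: {"type":"object","properties":{"increments":{"type":"array"}},"required":["increments"]}

```bash
mkdir -p pics; python3 - <<'E'
from cell import *
import cv2,numpy as np
print(read_state())
for n in ("top","side"):
    print(n,calibration(n))
    cv2.imwrite(f"pics/{n}0.png",get_image(n)[...,::-1])
E
```

```text
{'clock': 0.0, 'qpos': array([-1.21380465,  0.629362  ,  0.0383969 ,  1.51840396, -0.02701463,
        0.99625865, -0.01998793]), 'qd': array([-1.09193109e-03,  9.03853523e-04,  8.61223241e-04,  8.74708385e-04,
        9.85993443e-05,  5.27696144e-04,  3.31836326e-04]), 'tau': array([ 5.09896163e-04, -5.63409913e+01,  1.22732040e+00, -1.93446189e+01,
        1.12494457e-02,  1.08338177e-02, -2.32389033e-05]), 'eef_pos': array([266.38637678, 592.21162559, 230.36645378]), 'tool_rot': array([-3.13967692e+00, -1.20998150e-05,  2.71884070e+00]), 'force': array([-0.51783184,  0.35494195,  0.02318899]), 'torque': array([-0.04868421, -0.02250447,  0.03139093]), 'width': 85.30801218555625}
top {'camera_matrix': array([[612.19381809,   0.        , 320.6804468 ],
       [  0.        , 612.19381809, 239.50817891],
       [  0.        ,   0.        ,   1.        ]]), 'origin': array([ 398.5322673 ,  -87.71188478, 1456.31556609]), 'attitude': array([ 0.04883371,  0.01778237, -1.57780247])}
side {'camera_matrix': array([[451.31539815,   0.        , 324.95445611],
       [  0.        , 451.31539815, 236.55596623],
       [  0.        ,   0.        ,   1.        ]]), 'origin': array([ -52.92206548, -622.57115959,  840.06569258]), 'attitude': array([ 0.75676425,  0.00453635, -0.75959115])}
```

View pics/top0.png

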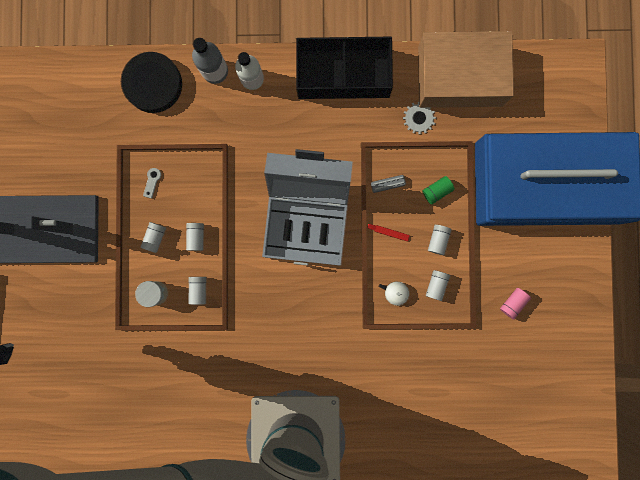

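View pics/side0.png

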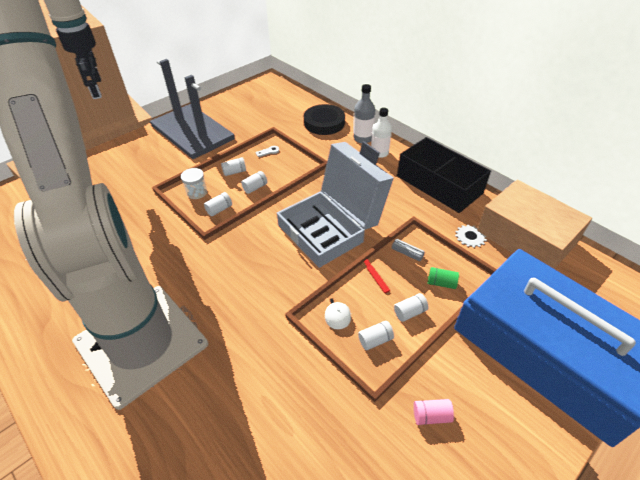

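Five aluminium tins: left bay (153,237), (195,237), (198,291), right bay (440,240), (438,286) in the top view. White objects at (151,294) and (397,293) are the jar and the bell. The green (438,190) and pink (516,303) cylinders are look-alikes, so I leave them. Next I measure.

```bash
cat > h.py <<'E'
import numpy as np,cv2
from cell import *
from scipy.spatial.transform import Rotation as Ro
C={n:calibration(n) for n in("top","side")}
def cast(n,uv,z):
    c=C[n];K=c["camera_matrix"];uv=np.atleast_2d(uv).astype(float)
    d=np.c_[(uv[:,0]-K[0,2])/K[0,0],-(uv[:,1]-K[1,2])/K[1,1],-np.ones(len(uv))]
    d=Ro.from_euler("xyz",c["attitude"]).apply(d);o=c["origin"]
    return o+d*((z-o[2])/d[:,2])[:,None]
def proj(n,P):
    c=C[n];K=c["camera_matrix"]
    p=Ro.from_euler("xyz",c["attitude"]).inv().apply(np.atleast_2d(P)-c["origin"])
    return np.c_[K[0,0]*p[:,0]/-p[:,2]+K[0,2],-K[1,1]*p[:,1]/-p[:,2]+K[1,2]]
def shot(n,tag=None):
    im=get_image(n)[...,::-1].copy()
    if tag: cv2.imwrite(f"pics/{tag}.png",im)
    return im
def crop(im,x0,y0,x1,y1,s,tag):
    cv2.imwrite(f"pics/{tag}.png",cv2.resize(im[y0:y1,x0:x1],None,fx=s,fy=s,interpolation=cv2.INTER_CUBIC))
def tins(im,z=20):
    h=cv2.cvtColor(im,cv2.COLOR_BGR2HSV)
    m=((h[...,1]<60)&(h[...,2]>95)).astype(np.uint8)*255
    roi=np.zeros_like(m);roi[140:330,118:232]=255;roi[140:330,364:478]=255
    m=cv2.morphologyEx(m&roi,cv2.MORPH_OPEN,np.ones((3,3)))
    out=[]
    for c in cv2.findContours(m,0,cv2.CHAIN_APPROX_NONE)[0]:
        if cv2.contourArea(c)<150: continue
        (u,v),wh,a=cv2.minAreaRect(c); b=cv2.boxPoints(((u,v),wh,a))
        e=[b[1]-b[0],b[2]-b[1]]; l=max(e,key=np.linalg.norm)
        P=cast("top",[[u,v],np.array([u,v])+l],z); d=P[1]-P[0]
        yaw=(np.arctan2(d[1],d[0])+np.pi/2)%np.pi-np.pi/2
        W=cast("top",b,z);sz=sorted([np.linalg.norm(W[1]-W[0]),np.linalg.norm(W[2]-W[1])])
        out.append((P[0][:2].round(1),round(yaw,3),np.round(sz,0),(round(u,1),round(v,1))))
    return out
E
python3 - <<'E'
from h import *
im=shot("top")
for t in tins(im):print(t)
print(cast("top",[[122,150],[228,150],[122,325],[228,325],[367,148],[473,148],[367,324],[475,324]],15).round(0)[:,:2])
g=cv2.cvtColor(im,cv2.COLOR_BGR2GRAY)
m=(g<60).astype(np.uint8)*255;r=np.zeros_like(m);r[205:265,268:345]=255
for c in cv2.findContours(m&r,0,cv2.CHAIN_APPROX_NONE)[0]:
    if cv2.contourArea(c)>15:
        q=cv2.minAreaRect(c);print(q,cast("top",q[0],14).round(1)[0,:2])
crop(im,255,140,365,275,4,"case1")
E
```

```text
(array([ 342.5, -238.8]), np.float64(1.564), array([51., 54.]), (396.5, 293.0))
(array([345. , 345.4]), np.float64(1.564), array([59., 59.]), (147.5, 293.5))
(array([351.4, 235.7]), np.float64(0.003), array([28., 63.]), (194.0, 290.5))
(array([ 361.3, -332. ]), np.float64(-0.318), array([36., 64.]), (436.4, 284.7))
(array([ 468.9, -337.7]), np.float64(-0.281), array([35., 64.]), (438.1, 238.6))
(array([479.6, 240.9]), np.float64(0.003), array([28., 61.]), (192.0, 236.0))
(array([487.3, 337.6]), np.float64(-0.355), array([28., 49.]), (151.2, 233.1))
(array([ 603.8, -219.8]), np.float64(-1.382), array([19., 77.]), (387.0, 181.8))
(array([608.2, 341.4]), np.float64(-0.384), array([32., 71.]), (149.9, 182.2))
[[ 687.  411.]
 [ 684.  157.]
 [ 271.  407.]
 [ 270.  156.]
 [ 686. -174.]
 [ 683. -424.]
 [ 270. -170.]
 [ 269. -421.]]
((303.0183410644531, 249.33535766601562), (70.56575775146484, 2.2086305618286133), 6.34019136428833) [446.3 -20.7]
((323.8780517578125, 233.59754943847656), (7.398913383483887, 21.092424392700195), 6.340191841125488) [483.1 -70.2]
((305.7622985839844, 231.61477661132812), (7.242859840393066, 21.18536376953125), 5.19442892074585) [488.2 -27.5]
((286.8999938964844, 229.6999969482422), (7.636753559112549, 21.496047973632812), 8.130102157592773) [493.   17.1]
((303.9182434082031, 226.31716918945312), (72.32637023925781, 31.066448211669922), 9.593133926391602) [500.7 -23.2]
```

View pics/case1.png

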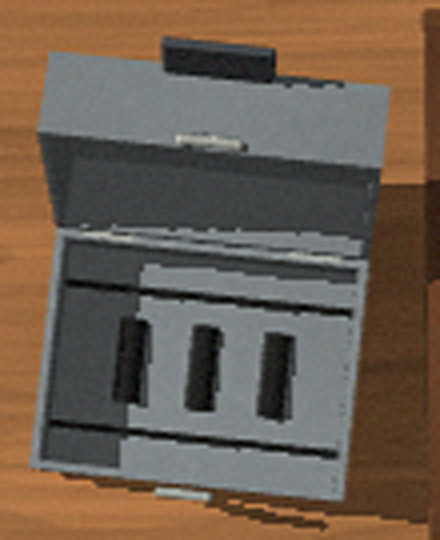

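```bash
cat >> h.py <<'E'
def tins(im,z=20,dbg=0):
    h=cv2.cvtColor(im,cv2.COLOR_BGR2HSV)
    m=((h[...,1]<75)&(h[...,2]>40)).astype(np.uint8)*255
    roi=np.zeros_like(m);roi[150:326,122:228]=255;roi[148:324,368:472]=255
    m=cv2.morphologyEx(m&roi,cv2.MORPH_OPEN,np.ones((3,3)))
    out=[]
    for c in cv2.findContours(m,0,cv2.CHAIN_APPROX_NONE)[0]:
        if cv2.contourArea(c)<150: continue
        (u,v),wh,a=cv2.minAreaRect(c)
        M=cv2.moments(c);uc=np.array([M["m10"],M["m01"]])/M["m00"]
        b=cv2.boxPoints(((u,v),(wh[0]+1,wh[1]+1),a))
        e=[b[1]-b[0],b[2]-b[1]]; l=max(e,key=np.linalg.norm)
        P=cast("top",[uc,uc+l,[u,v]],z); d=P[1]-P[0]
        yaw=(np.arctan2(d[1],d[0])+np.pi/2)%np.pi-np.pi/2
        W=cast("top",b,z);sz=sorted([np.linalg.norm(W[1]-W[0]),np.linalg.norm(W[2]-W[1])])
        out.append((P[0][:2].round(1),P[2][:2].round(1),round(float(yaw),3),np.round(sz,0),uc.round(1)))
    return out
E
python3 - <<'E'
from h import *
im=shot("top")
for t in tins(im):print(*t)
h=cv2.cvtColor(im,cv2.COLOR_BGR2HSV);S=h[...,1].astype(float)
def edge(line,lo,hi):  # subpixel crossing of half level
    t=(line[0]+line[-1])/2
    i=np.where((line[:-1]-t)*(line[1:]-t)<=0)[0]
    i=i[0];return lo+i+(t-line[i])/(line[i+1]-line[i]+1e-9)
L=[];R=[];F=[]
for v in range(212,250):
    L.append((edge(S[v,256:272],256,0),v))
    R.append((335+0+ (lambda l:edge(l,0,0))(S[v,335:356]),v))
for u in list(range(270,292))+list(range(312,335)):
    F.append((u,edge(S[250:274,u],250,0)))
from numpy.linalg import svd
def fit(p):
    P=cast("top",p,45)[:,:2]
    for _ in range(5):
        c=np.median(P,0) if 0 else P.mean(0);d=svd(P-c)[2][0];n=np.array([-d[1],d[0]]);r=(P-c)@n
        k=abs(r)<max(1.2,1.5*r.std());P=P[k]
    return c,d if d[np.argmax(abs(d))]>0 else -d,len(P)
for q in (L,R,F):print(fit(q), q[::9])
u=[[303.02,249.3],[255+210/4,140+298/4]];print(cast("top",u,12))
E
```

```text
[ 342.4 -239.2] [ 341.4 -238.8] 1.564 [56. 56.] [396.7 293. ]
[345.1 339. ] [345.  337.2] 1.564 [61. 78.] [150.2 293.4]
[351.3 229.3] [351.3 229.8] 0.003 [42. 66.] [196.7 290.5]
[ 360.5 -334. ] [ 360.4 -333.7] -0.337 [43. 67.] [437.3 285. ]
[ 467.3 -339.8] [ 467.2 -339.8] -0.281 [43. 69.] [439.  239.3]
[478.8 235.3] [478.4 234.9] 0.003 [43. 66.] [194.3 236.3]
[477.9 334.6] [477.8 334.3] -0.345 [44. 68.] [152.5 237. ]
[ 600.3 -222. ] [ 600.3 -222.3] -1.348 [28. 82.] [387.9 183.2]
[609.8 337.8] [607.4 336.1] -0.159 [35. 74.] [151.5 181.5]
(array([489.60358509,  66.52004994]), array([ 0.99306352, -0.11757906]), 38) [(np.float64(266.6710526315848), 212), (np.float64(265.74561403509426), 221), (np.float64(264.7293577981718), 230), (np.float64(263.68260869565813), 239), (np.float64(262.52830188679576), 248)]
(array([ 488.10244759, -117.93904783]), array([ 0.99313273, -0.11699307]), 38) [(np.float64(346.29716981131793), 212), (np.float64(345.3571428571392), 221), (np.float64(344.3225806451578), 230), (np.float64(343.2946428571402), 239), (np.float64(342.4574468085058), 248)]
(array([418.2997975 , -20.14008146]), array([0.11608942, 0.99323877]), 45) [(270, np.float64(257.3694029850719)), (279, np.float64(258.4962962962926)), (288, np.float64(259.47569444444116)), (317, np.float64(262.54166666666214)), (326, np.float64(263.4878048780448))]
[[446.4842147  -20.64305931  12.        ]
 [528.84526205 -31.72026928  12.        ]]
```

Case centre comes out at about (488, -25.7) mm with yaw -0.117. It is confirmed two ways, from the rim lines and from the rubber bars. I start with the far-left tin T1 at (478, 334.5), yaw -0.345.

Request:
apply_moves --increments '[{"tx": 0.03,"ty": -0.037,"tz": 0,"rx": 0,"ry": 0,"rz": -1.7,"claw": 0.0854},{"tx": 0.06,"ty": -0.073,"tz": 0,"rx": 0,"ry": 0,"rz": -3.4,"claw": 0.0854},{"tx": 0.09,"ty": -0.11,"tz": 0,"rx": 0,"ry": 0,"rz": -5.1,"claw": 0.0854},{"tx": 0.12,"ty": -0.147,"tz": 0,"rx": 0,"ry": 0,"rz": -6.8,"claw": 0.0854},{"tx": 0.15,"ty": -0.184,"tz": 0,"rx": 0,"ry": 0,"rz": -8.5,"claw": 0.0854},{"tx": 0.18,"ty": -0.22,"tz": 0,"rx": 0,"ry": 0,"rz": -10.2,"claw": 0.0854},{"tx": 0.2113,"ty": -0.2583,"tz": 0,"rx": 0,"ry": 0,"rz": -11.9,"claw": 0.0854},{"tx": 0.2113,"ty": -0.2583,"tz": -0.03,"rx": 0,"ry": 0,"rz": -13.6,"claw": 0.0854},{"tx": 0.2113,"ty": -0.2583,"tz": -0.06,"rx": 0,"ry": 0,"rz": -15.3,"claw": 0.0854},{"tx": 0.2113,"ty": -0.2583,"tz": -0.1,"rx": 0,"ry": 0,"rz": -17.1,"claw": 0.0854},{"tx": 0.2113,"ty": -0.2583,"tz": -0.131,"rx": 0,"ry": 0,"rz": -17.1,"claw": 0.0854},{"tx": 0.2113,"ty": -0.2583,"tz": -0.131,"rx": 0,"ry": 0,"rz": -17.1,"claw": 0.0854}]'

```text
clock: 1.4
eef_pos: [474.9, 332.9, 96.4]
tool_rot: [-3.137, 0.007, 1.227]
force: [-0.7, -0.6, -0.1]
width: 85.1
```

```bash
python3 - <<'E'
from h import *
im=shot("side")
s=read_state();print(s["eef_pos"],s["tool_rot"],s["qd"].round(3),s["qpos"].round(2))
crop(im,130,80,330,230,4,"s1")
print(proj("side",[s["eef_pos"],[478,334.5,20]]))
E
```

```text
[476.69106202 333.7307318   98.79197001] [-3.13920002  0.00360281  1.22700834] [-0.004 -0.055  0.024 -0.041  0.008  0.008 -0.002] [-0.89  0.74  0.36  1.83 -0.41  0.65 -0.62]
[[228.3231741  144.05670883]
 [232.83983776 166.1960656 ]]
```

View pics/s1.png

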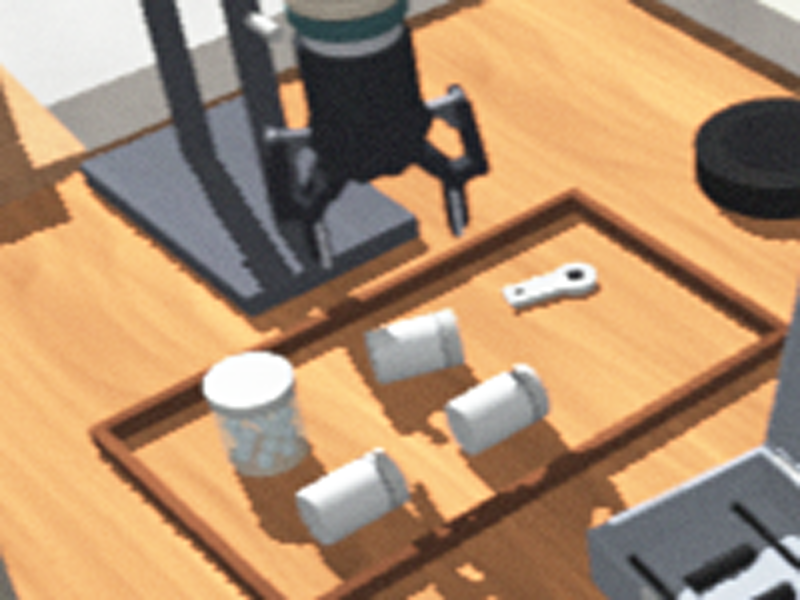

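Fingertips sit at crop (325,262)/(457,232), straddling the tin axis. They are about 9 mm above the nominal TCP when open, as the text says.

Request:
apply_moves --increments '[{"tx": 0,"ty": 0,"tz": -0.035,"claw": 0.0854},{"tx": 0,"ty": 0,"tz": -0.07,"claw": 0.0854},{"tx": 0,"ty": 0,"tz": -0.097,"claw": 0.0854},{"tx": 0,"ty": 0,"tz": -0.097,"claw": 0.0854},{"tx": 0,"ty": 0,"tz": -0.097,"claw": 0.0854},{"tx": 0,"ty": 0,"tz": -0.097,"claw": 0.05},{"tx": 0,"ty": 0,"tz": -0.097,"claw": 0.05},{"tx": 0,"ty": 0,"tz": -0.097,"claw": 0.05},{"tx": 0,"ty": 0,"tz": -0.097,"claw": 0.05},{"tx": 0,"ty": 0,"tz": -0.097,"claw": 0.05},{"tx": 0,"ty": 0,"tz": -0.097,"claw": 0.05}]'

```text
$.increments[0]: bad value
```

Request:
apply_moves --increments '[{"tx": 0,"ty": 0,"tz": -0.035,"rx": 0,"ry": 0,"rz": 0,"claw": 0.0854},{"tx": 0,"ty": 0,"tz": -0.07,"rx": 0,"ry": 0,"rz": 0,"claw": 0.0854},{"tx": 0,"ty": 0,"tz": -0.097,"rx": 0,"ry": 0,"rz": 0,"claw": 0.0854},{"tx": 0,"ty": 0,"tz": -0.097,"rx": 0,"ry": 0,"rz": 0,"claw": 0.0854},{"tx": 0,"ty": 0,"tz": -0.097,"rx": 0,"ry": 0,"rz": 0,"claw": 0.0854},{"tx": 0,"ty": 0,"tz": -0.097,"rx": 0,"ry": 0,"rz": 0,"claw": 0.05},{"tx": 0,"ty": 0,"tz": -0.097,"rx": 0,"ry": 0,"rz": 0,"claw": 0.05},{"tx": 0,"ty": 0,"tz": -0.097,"rx": 0,"ry": 0,"rz": 0,"claw": 0.05},{"tx": 0,"ty": 0,"tz": -0.097,"rx": 0,"ry": 0,"rz": 0,"claw": 0.05},{"tx": 0,"ty": 0,"tz": -0.097,"rx": 0,"ry": 0,"rz": 0,"claw": 0.05},{"tx": 0,"ty": 0,"tz": -0.097,"rx": 0,"ry": 0,"rz": 0,"claw": 0.05}]'

```text
clock: 2.55
eef_pos: [479.7, 335.7, 5.9]
tool_rot: [3.139, -0.004, 1.227]
force: [-0.8, -0.9, 6.4]
width: 63.1
```

Request:
apply_moves --increments '[{"tx": 0,"ty": 0,"tz": 0.04,"rx": 0,"ry": 0,"rz": 0,"claw": 0.05},{"tx": 0,"ty": 0,"tz": 0.08,"rx": 0,"ry": 0,"rz": 0,"claw": 0.05},{"tx": 0,"ty": -0.03,"tz": 0.11,"rx": 0,"ry": 0,"rz": 0,"claw": 0.05},{"tx": 0.005,"ty": -0.07,"tz": 0.12,"rx": 0,"ry": 0,"rz": 0.6,"claw": 0.05},{"tx": 0.01,"ty": -0.115,"tz": 0.12,"rx": 0,"ry": 0,"rz": 1.2,"claw": 0.05},{"tx": 0.015,"ty": -0.16,"tz": 0.12,"rx": 0,"ry": 0,"rz": 1.8,"claw": 0.05},{"tx": 0.0175,"ty": -0.205,"tz": 0.12,"rx": 0,"ry": 0,"rz": 2.6,"claw": 0.05},{"tx": 0.0175,"ty": -0.25,"tz": 0.12,"rx": 0,"ry": 0,"rz": 2.61,"claw": 0.05},{"tx": 0.0175,"ty": -0.28,"tz": 0.12,"rx": 0,"ry": 0,"rz": 2.61,"claw": 0.05},{"tx": 0.0175,"ty": -0.2961,"tz": 0.12,"rx": 0,"ry": 0,"rz": 2.61,"claw": 0.05},{"tx": 0.0175,"ty": -0.2961,"tz": 0.12,"rx": 0,"ry": 0,"rz": 2.61,"claw": 0.05},{"tx": 0.0175,"ty": -0.2961,"tz": 0.12,"rx": 0,"ry": 0,"rz": 2.61,"claw": 0.05}]'

```text
clock: 3.75
eef_pos: [495.8, 39.0, 124.1]
tool_rot: [3.14, -0.001, 1.454]
force: [0.1, -0.8, -1.5]
width: 62.9
```

```bash
python3 - <<'E'
from h import *
im=shot("side");im=shot("side")
s=read_state();print(s["eef_pos"],s["tool_rot"],s["force"],s["width"])
crop(im,250,110,410,270,4,"s2")
c=np.array([495.5,38.4]);d=np.array([.9932,-.117])
e=s["eef_pos"]
print(proj("side",[e]))
E
```

```text
[495.68511128  40.16513741 123.6919649 ] [ 3.14106728e+00 -1.14921363e-03  1.45663187e+00] [-0.11229852  0.87544922 -2.17028724] 62.9840814709141
[[302.46829341 182.88246129]]
```

View pics/s2.png

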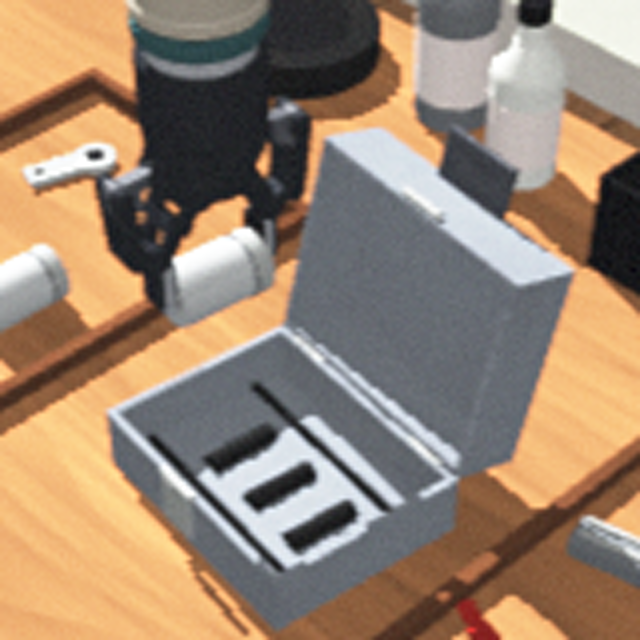

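Request:
apply_moves --increments '[{"tx": 0,"ty": 0,"tz": -0.03,"rx": 0,"ry": 0,"rz": 0,"claw": 0.05},{"tx": 0,"ty": 0,"tz": -0.06,"rx": 0,"ry": 0,"rz": 0,"claw": 0.05},{"tx": 0,"ty": 0,"tz": -0.085,"rx": 0,"ry": 0,"rz": 0,"claw": 0.05},{"tx": 0,"ty": 0,"tz": -0.1,"rx": 0,"ry": 0,"rz": 0,"claw": 0.05},{"tx": 0,"ty": 0,"tz": -0.105,"rx": 0,"ry": 0,"rz": 0,"claw": 0.05},{"tx": 0,"ty": 0,"tz": -0.109,"rx": 0,"ry": 0,"rz": 0,"claw": 0.05},{"tx": 0,"ty": 0,"tz": -0.111,"rx": 0,"ry": 0,"rz": 0,"claw": 0.05},{"tx": 0,"ty": 0,"tz": -0.111,"rx": 0,"ry": 0,"rz": 0,"claw": 0.05},{"tx": 0,"ty": 0,"tz": -0.111,"rx": 0,"ry": 0,"rz": 0,"claw": 0.05},{"tx": 0,"ty": 0,"tz": -0.111,"rx": 0,"ry": 0,"rz": 0,"claw": 0.05}]'

```text
clock: 4.85
eef_pos: [495.9, 38.5, 12.9]
tool_rot: [3.141, -0.0, 1.454]
force: [0.2, -0.2, -1.7]
width: 63.1
```

Request:
apply_moves --increments '[{"tx": 0,"ty": 0,"tz": -0.002,"rx": 0,"ry": 0,"rz": 0,"claw": 0.05},{"tx": 0,"ty": 0,"tz": -0.002,"rx": 0,"ry": 0,"rz": 0,"claw": 0.05},{"tx": 0,"ty": 0,"tz": -0.002,"rx": 0,"ry": 0,"rz": 0,"claw": 0.05}]'

```text
clock: 5.15
eef_pos: [496.2, 39.1, 11.9]
tool_rot: [3.14, -0.002, 1.455]
force: [-2.5, 1.9, 13.0]
width: 62.9
```

Request:
apply_moves --increments '[{"tx": 0,"ty": 0,"tz": 0,"rx": 0,"ry": 0,"rz": 0,"claw": 0.083},{"tx": 0,"ty": 0,"tz": 0,"rx": 0,"ry": 0,"rz": 0,"claw": 0.083},{"tx": 0,"ty": 0,"tz": 0,"rx": 0,"ry": 0,"rz": 0,"claw": 0.083},{"tx": 0,"ty": 0,"tz": 0.02,"rx": 0,"ry": 0,"rz": 0,"claw": 0.083},{"tx": 0,"ty": 0,"tz": 0.05,"rx": 0,"ry": 0,"rz": 0,"claw": 0.083},{"tx": 0,"ty": 0,"tz": 0.09,"rx": 0,"ry": 0,"rz": 0,"claw": 0.083},{"tx": 0,"ty": 0.03,"tz": 0.11,"rx": 0,"ry": 0,"rz": 0.3,"claw": 0.083},{"tx": -0.005,"ty": 0.07,"tz": 0.11,"rx": 0,"ry": 0,"rz": 0.6,"claw": 0.083},{"tx": -0.01,"ty": 0.115,"tz": 0.11,"rx": 0,"ry": 0,"rz": 0.9,"claw": 0.083},{"tx": -0.015,"ty": 0.16,"tz": 0.11,"rx": 0,"ry": 0,"rz": 1.37,"claw": 0.083},{"tx": -0.017,"ty": 0.1966,"tz": 0.11,"rx": 0,"ry": 0,"rz": 1.37,"claw": 0.083},{"tx": -0.017,"ty": 0.1966,"tz": 0.11,"rx": 0,"ry": 0,"rz": 1.37,"claw": 0.083}]'

```text
clock: 6.35
eef_pos: [477.1, 242.1, 119.9]
tool_rot: [-3.141, -0.004, 1.583]
force: [0.9, -0.6, -0.2]
width: 82.5
```

```bash
python3 - <<'E'
from h import *
im=shot("side");t=shot("top")
s=read_state();print(s["eef_pos"],s["tool_rot"],s["force"],s["width"])
a=cv2.resize(im[180:280,260:380],None,fx=4,fy=4,interpolation=2);b=cv2.resize(t[140:330,90:360],None,fx=2,fy=2,interpolation=2)[:400,:320+220]
o=np.zeros((480,1020,3),np.uint8);o[:400,:480]=a;o[:380,480:]=b[:380];cv2.imwrite("pics/p3.png",cv2.resize(o,(800,376)))
for q in tins(t):print(*q)
E
```

```text
[477.9592035  235.64347317 119.97724028] [-3.14112145e+00  4.74467152e-04  1.57615007e+00] [-0.45513222 -1.75753577 -0.55046618] 82.88646931056901
[299.  392.5] [304.3 390. ] 0.008 [33. 68.] [127.4 313.3]
[ 342.4 -239.3] [ 341.4 -238.8] 1.564 [56. 56.] [396.7 293.1]
[351.3 229.2] [351.3 229.8] 0.003 [42. 66.] [196.7 290.5]
[ 360.3 -334.1] [ 360.4 -333.7] -0.337 [43. 67.] [437.3 285.1]
[ 467.4 -339.8] [ 467.5 -339.9] -0.281 [43. 69.] [439.  239.2]
[478.9 235.4] [478.4 234.9] 0.003 [43. 66.] [194.3 236.3]
[ 600.3 -221.8] [ 600.3 -222. ] -1.348 [28. 82.] [387.8 183.2]
[464.5 355.4] [478.  342.8] 0.007 [131. 328.] [143.7 242.8]
```

View pics/p3.png

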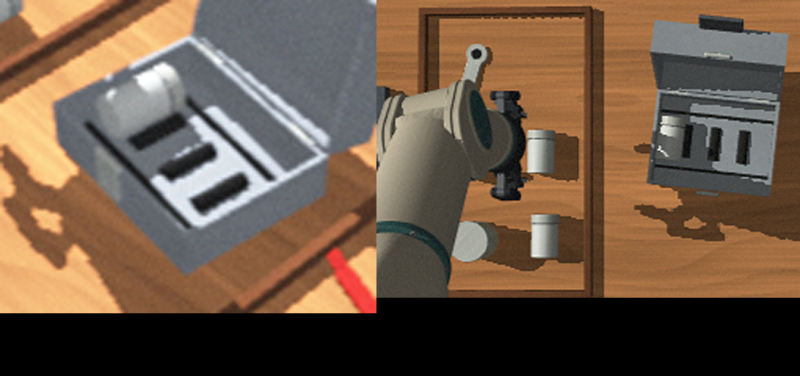

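T1 lies in cradle 3 between the bars, and T2 has not moved. Grasping T2.

Request:
apply_moves --increments '[{"tx": 0,"ty": 0,"tz": -0.04,"rx": 0,"ry": 0,"rz": 0,"claw": 0.0854},{"tx": 0,"ty": 0,"tz": -0.08,"rx": 0,"ry": 0,"rz": 0,"claw": 0.0854},{"tx": 0,"ty": 0,"tz": -0.117,"rx": 0,"ry": 0,"rz": 0,"claw": 0.0854},{"tx": 0,"ty": 0,"tz": -0.117,"rx": 0,"ry": 0,"rz": 0,"claw": 0.0854},{"tx": 0,"ty": 0,"tz": -0.117,"rx": 0,"ry": 0,"rz": 0,"claw": 0.0854},{"tx": 0,"ty": 0,"tz": -0.117,"rx": 0,"ry": 0,"rz": 0,"claw": 0.05},{"tx": 0,"ty": 0,"tz": -0.117,"rx": 0,"ry": 0,"rz": 0,"claw": 0.05},{"tx": 0,"ty": 0,"tz": -0.117,"rx": 0,"ry": 0,"rz": 0,"claw": 0.05},{"tx": 0,"ty": 0,"tz": -0.117,"rx": 0,"ry": 0,"rz": 0,"claw": 0.05},{"tx": 0,"ty": 0,"tz": -0.117,"rx": 0,"ry": 0,"rz": 0,"claw": 0.05},{"tx": 0,"ty": 0,"tz": -0.117,"rx": 0,"ry": 0,"rz": 0,"claw": 0.05}]'

```text
clock: 7.55
eef_pos: [480.0, 235.3, 5.7]
tool_rot: [3.138, -0.002, 1.574]
force: [-0.8, -0.9, 7.2]
width: 63.5
```

Request:
apply_moves --increments '[{"tx": 0,"ty": 0,"tz": 0.04,"rx": 0,"ry": 0,"rz": 0,"claw": 0.05},{"tx": 0,"ty": 0,"tz": 0.08,"rx": 0,"ry": 0,"rz": 0,"claw": 0.05},{"tx": 0,"ty": -0.03,"tz": 0.11,"rx": 0,"ry": 0,"rz": 0,"claw": 0.05},{"tx": 0.004,"ty": -0.07,"tz": 0.11,"rx": 0,"ry": 0,"rz": -0.4,"claw": 0.05},{"tx": 0.008,"ty": -0.115,"tz": 0.11,"rx": 0,"ry": 0,"rz": -0.8,"claw": 0.05},{"tx": 0.012,"ty": -0.16,"tz": 0.11,"rx": 0,"ry": 0,"rz": -1.37,"claw": 0.05},{"tx": 0.012,"ty": -0.2,"tz": 0.11,"rx": 0,"ry": 0,"rz": -1.37,"claw": 0.05},{"tx": 0.012,"ty": -0.23,"tz": 0.11,"rx": 0,"ry": 0,"rz": -1.37,"claw": 0.05},{"tx": 0.012,"ty": -0.2393,"tz": 0.11,"rx": 0,"ry": 0,"rz": -1.37,"claw": 0.05},{"tx": 0.012,"ty": -0.2393,"tz": 0.11,"rx": 0,"ry": 0,"rz": -1.37,"claw": 0.05},{"tx": 0.012,"ty": -0.2393,"tz": 0.09,"rx": 0,"ry": 0,"rz": -1.37,"claw": 0.05},{"tx": 0.012,"ty": -0.2393,"tz": 0.07,"rx": 0,"ry": 0,"rz": -1.37,"claw": 0.05}]'

```text
clock: 8.75
eef_pos: [491.5, -1.7, 73.8]
tool_rot: [3.139, -0.002, 1.457]
force: [-0.0, 1.0, -1.4]
width: 63.1
```

Request:
apply_moves --increments '[{"tx": 0,"ty": 0,"tz": 0,"rx": 0,"ry": 0,"rz": 0,"claw": 0.05},{"tx": 0,"ty": 0,"tz": -0.015,"rx": 0,"ry": 0,"rz": 0,"claw": 0.05},{"tx": 0,"ty": 0,"tz": -0.03,"rx": 0,"ry": 0,"rz": 0,"claw": 0.05},{"tx": 0,"ty": 0,"tz": -0.045,"rx": 0,"ry": 0,"rz": 0,"claw": 0.05},{"tx": 0,"ty": 0,"tz": -0.055,"rx": 0,"ry": 0,"rz": 0,"claw": 0.05},{"tx": 0,"ty": 0,"tz": -0.06,"rx": 0,"ry": 0,"rz": 0,"claw": 0.05},{"tx": 0,"ty": 0,"tz": -0.062,"rx": 0,"ry": 0,"rz": 0,"claw": 0.05},{"tx": 0,"ty": 0,"tz": -0.063,"rx": 0,"ry": 0,"rz": 0,"claw": 0.05},{"tx": 0,"ty": 0,"tz": -0.063,"rx": 0,"ry": 0,"rz": 0,"claw": 0.05},{"tx": 0,"ty": 0,"tz": -0.063,"rx": 0,"ry": 0,"rz": 0,"claw": 0.05}]'

```text
clock: 9.75
eef_pos: [490.6, -3.6, 11.7]
tool_rot: [3.141, -0.001, 1.455]
force: [-2.3, 0.5, 7.5]
width: 62.9
```

Request:
apply_moves --increments '[{"tx": 0,"ty": 0,"tz": 0,"rx": 0,"ry": 0,"rz": 0,"claw": 0.083},{"tx": 0,"ty": 0,"tz": 0,"rx": 0,"ry": 0,"rz": 0,"claw": 0.083},{"tx": 0,"ty": 0,"tz": 0,"rx": 0,"ry": 0,"rz": 0,"claw": 0.083},{"tx": 0,"ty": 0,"tz": 0.02,"rx": 0,"ry": 0,"rz": 0,"claw": 0.083},{"tx": 0,"ty": 0,"tz": 0.05,"rx": 0,"ry": 0,"rz": 0,"claw": 0.083},{"tx": 0,"ty": 0,"tz": 0.09,"rx": 0,"ry": 0,"rz": 0,"claw": 0.083},{"tx": 0,"ty": -0.03,"tz": 0.11,"rx": 0,"ry": 0,"rz": 0,"claw": 0.083},{"tx": -0.005,"ty": -0.07,"tz": 0.11,"rx": 0,"ry": 0,"rz": -0.5,"claw": 0.083},{"tx": -0.01,"ty": -0.115,"tz": 0.11,"rx": 0,"ry": 0,"rz": -1,"claw": 0.083},{"tx": -0.015,"ty": -0.16,"tz": 0.11,"rx": 0,"ry": 0,"rz": -1.5,"claw": 0.083},{"tx": -0.02,"ty": -0.205,"tz": 0.11,"rx": 0,"ry": 0,"rz": -1.88,"claw": 0.083},{"tx": -0.0232,"ty": -0.25,"tz": 0.11,"rx": 0,"ry": 0,"rz": -1.88,"claw": 0.083}]'

```text
clock: 10.95
eef_pos: [466.6, -256.0, 120.3]
tool_rot: [-3.141, -0.0, 1.289]
force: [1.2, -0.8, -0.3]
width: 82.9
```

```bash
python3 - <<'E'
from h import *
t=shot("top")
s=read_state();print(s["eef_pos"],s["tool_rot"],s["force"],s["width"])
crop(t,110,130,490,335,2,"t4")
for q in tins(t):print(*q)
E
```

```text
[ 465.3758217  -267.02056207  121.1764453 ] [3.13688189 0.00861686 1.27957646] [ 0.48267805 -8.33869774  1.02360129] 83.06143630051758
[345.3 338.8] [345.  338.3] 1.564 [61. 76.] [150.3 293.4]
[351.3 229.3] [351.3 229.8] 0.003 [42. 66.] [196.7 290.5]
[ 336.6 -230.3] [ 340.2 -236.4] -0.013 [131. 137.] [392.9 295.6]
[ 463.5 -313.1] [ 456.1 -321.6] -0.57 [178. 223.] [427.6 241. ]
[ 600.3 -221.5] [ 600.3 -222. ] -1.334 [29. 82.] [387.7 183.3]
[609.8 337.8] [607.4 336.1] -0.159 [35. 74.] [151.5 181.5]
```

View pics/t4.png

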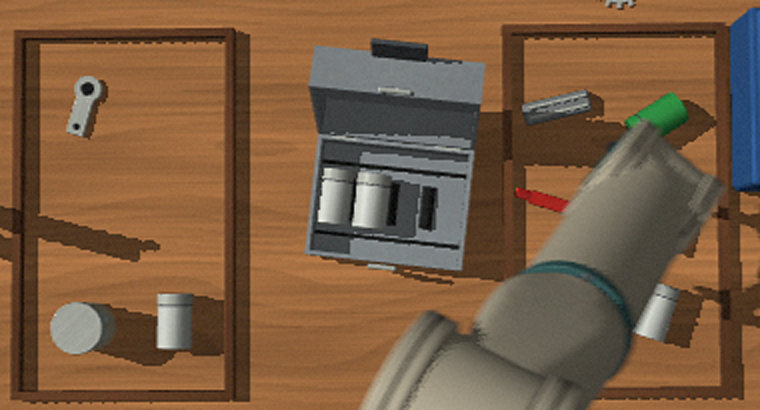

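Two tins are seated. The arm hides T5 from the top camera, so I check it numerically in the side view against the first picture.

```bash
python3 - <<'E'
from h import *
t=shot("side","side2");o=cv2.imread("pics/side0.png")
for P in ([467.3,-339.8,20],[360.4,-334,20]):
    u,v=proj("side",P)[0].astype(int)
    a=t[v-22:v+22,u-28:u+28].astype(int);b=o[v-22:v+22,u-28:u+28].astype(int)
    print(u,v,(abs(a-b).max(2)>40).mean())
    def f(i):
        h=cv2.cvtColor(i[v-22:v+22,u-28:u+28],cv2.COLOR_BGR2HSV);m=(h[...,1]<60)&(h[...,2]>110);return np.argwhere(m).mean(0),m.sum()
    print(f(t),f(o))
E
```

```text
410 306 0.0
(array([24.27736132, 26.65367316]), np.int64(667)) (array([24.26796407, 26.55988024]), np.int64(668))
375 334 0.0
(array([20.56714472, 28.68839635]), np.int64(767)) (array([20.52803129, 28.70925684]), np.int64(767))
```

Request:
apply_moves --increments '[{"tx": 0,"ty": -0.045,"tz": 0,"rx": 0,"ry": 0,"rz": 0,"claw": 0.0854},{"tx": 0,"ty": -0.0855,"tz": 0,"rx": 0,"ry": 0,"rz": 0,"claw": 0.0854},{"tx": 0,"ty": -0.0855,"tz": 0,"rx": 0,"ry": 0,"rz": 0,"claw": 0.0854},{"tx": 0,"ty": -0.0855,"tz": -0.03,"rx": 0,"ry": 0,"rz": 0,"claw": 0.0854}]'

```text
clock: 11.45
eef_pos: [469.2, -343.1, 92.9]
tool_rot: [3.134, 0.003, 1.287]
force: [-0.2, -0.2, 0.2]
width: 85.7
```

Unmoved. Descending and gripping T5.

Request:
apply_moves --increments '[{"tx": 0,"ty": 0,"tz": 0,"rx": 0,"ry": 0,"rz": 0,"claw": 0.0854},{"tx": 0,"ty": 0,"tz": -0.03,"rx": 0,"ry": 0,"rz": 0,"claw": 0.0854},{"tx": 0,"ty": 0,"tz": -0.06,"rx": 0,"ry": 0,"rz": 0,"claw": 0.0854},{"tx": 0,"ty": 0,"tz": -0.087,"rx": 0,"ry": 0,"rz": 0,"claw": 0.0854},{"tx": 0,"ty": 0,"tz": -0.087,"rx": 0,"ry": 0,"rz": 0,"claw": 0.0854},{"tx": 0,"ty": 0,"tz": -0.087,"rx": 0,"ry": 0,"rz": 0,"claw": 0.0854},{"tx": 0,"ty": 0,"tz": -0.087,"rx": 0,"ry": 0,"rz": 0,"claw": 0.05},{"tx": 0,"ty": 0,"tz": -0.087,"rx": 0,"ry": 0,"rz": 0,"claw": 0.05},{"tx": 0,"ty": 0,"tz": -0.087,"rx": 0,"ry": 0,"rz": 0,"claw": 0.05},{"tx": 0,"ty": 0,"tz": -0.087,"rx": 0,"ry": 0,"rz": 0,"claw": 0.05},{"tx": 0,"ty": 0,"tz": -0.087,"rx": 0,"ry": 0,"rz": 0,"claw": 0.05},{"tx": 0,"ty": 0,"tz": -0.087,"rx": 0,"ry": 0,"rz": 0,"claw": 0.05}]'

```text
clock: 12.65
eef_pos: [468.4, -340.5, 5.4]
tool_rot: [3.139, 0.001, 1.29]
force: [0.1, -0.1, 6.5]
width: 63.4
```

Request:
apply_moves --increments '[{"tx": 0,"ty": 0,"tz": 0.04,"rx": 0,"ry": 0,"rz": 0,"claw": 0.05},{"tx": 0,"ty": 0,"tz": 0.08,"rx": 0,"ry": 0,"rz": 0,"claw": 0.05},{"tx": 0,"ty": 0.03,"tz": 0.11,"rx": 0,"ry": 0,"rz": 0,"claw": 0.05},{"tx": 0.005,"ty": 0.075,"tz": 0.11,"rx": 0,"ry": 0,"rz": 0.6,"claw": 0.05},{"tx": 0.01,"ty": 0.12,"tz": 0.11,"rx": 0,"ry": 0,"rz": 1.2,"claw": 0.05},{"tx": 0.015,"ty": 0.165,"tz": 0.11,"rx": 0,"ry": 0,"rz": 1.88,"claw": 0.05},{"tx": 0.0182,"ty": 0.21,"tz": 0.11,"rx": 0,"ry": 0,"rz": 1.88,"claw": 0.05},{"tx": 0.0182,"ty": 0.255,"tz": 0.11,"rx": 0,"ry": 0,"rz": 1.88,"claw": 0.05},{"tx": 0.0182,"ty": 0.285,"tz": 0.11,"rx": 0,"ry": 0,"rz": 1.88,"claw": 0.05},{"tx": 0.0182,"ty": 0.2927,"tz": 0.11,"rx": 0,"ry": 0,"rz": 1.88,"claw": 0.05},{"tx": 0.0182,"ty": 0.2927,"tz": 0.1,"rx": 0,"ry": 0,"rz": 1.88,"claw": 0.05},{"tx": 0.0182,"ty": 0.2927,"tz": 0.07,"rx": 0,"ry": 0,"rz": 1.88,"claw": 0.05}]'

```text
clock: 13.85
eef_pos: [488.1, -48.6, 74.8]
tool_rot: [3.134, 0.001, 1.454]
force: [0.8, -0.1, -1.6]
width: 62.6
```

Request:
apply_moves --increments '[{"tx": 0,"ty": 0,"tz": 0,"rx": 0,"ry": 0,"rz": 0,"claw": 0.05},{"tx": 0,"ty": 0,"tz": -0.01,"rx": 0,"ry": 0,"rz": 0,"claw": 0.05},{"tx": 0,"ty": 0,"tz": -0.025,"rx": 0,"ry": 0,"rz": 0,"claw": 0.05},{"tx": 0,"ty": 0,"tz": -0.04,"rx": 0,"ry": 0,"rz": 0,"claw": 0.05},{"tx": 0,"ty": 0,"tz": -0.053,"rx": 0,"ry": 0,"rz": 0,"claw": 0.05},{"tx": 0,"ty": 0,"tz": -0.059,"rx": 0,"ry": 0,"rz": 0,"claw": 0.05},{"tx": 0,"ty": 0,"tz": -0.062,"rx": 0,"ry": 0,"rz": 0,"claw": 0.05},{"tx": 0,"ty": 0,"tz": -0.063,"rx": 0,"ry": 0,"rz": 0,"claw": 0.05},{"tx": 0,"ty": 0,"tz": -0.063,"rx": 0,"ry": 0,"rz": 0,"claw": 0.05},{"tx": 0,"ty": 0,"tz": -0.063,"rx": 0,"ry": 0,"rz": 0,"claw": 0.05}]'

```text
clock: 14.85
eef_pos: [485.3, -47.6, 11.4]
tool_rot: [3.141, 0.0, 1.454]
force: [-2.3, 0.1, 6.2]
width: 63.0
```

Request:
apply_moves --increments '[{"tx": 0,"ty": 0,"tz": 0,"rx": 0,"ry": 0,"rz": 0,"claw": 0.083},{"tx": 0,"ty": 0,"tz": 0,"rx": 0,"ry": 0,"rz": 0,"claw": 0.083},{"tx": 0,"ty": 0,"tz": 0,"rx": 0,"ry": 0,"rz": 0,"claw": 0.083},{"tx": 0,"ty": 0,"tz": 0.02,"rx": 0,"ry": 0,"rz": 0,"claw": 0.083},{"tx": 0,"ty": 0,"tz": 0.05,"rx": 0,"ry": 0,"rz": 0,"claw": 0.083},{"tx": 0,"ty": 0,"tz": 0.09,"rx": 0,"ry": 0,"rz": 0,"claw": 0.083},{"tx": 0,"ty": -0.02,"tz": 0.11,"rx": 0,"ry": 0,"rz": 0,"claw": 0.083},{"tx": -0.02,"ty": -0.06,"tz": 0.11,"rx": 0,"ry": 0,"rz": -0.6,"claw": 0.083},{"tx": -0.04,"ty": -0.1,"tz": 0.11,"rx": 0,"ry": 0,"rz": -1.2,"claw": 0.083},{"tx": -0.06,"ty": -0.14,"tz": 0.11,"rx": 0,"ry": 0,"rz": -1.8,"claw": 0.083},{"tx": -0.08,"ty": -0.18,"tz": 0.11,"rx": 0,"ry": 0,"rz": -2.52,"claw": 0.083},{"tx": -0.08,"ty": -0.18,"tz": 0.11,"rx": 0,"ry": 0,"rz": -2.52,"claw": 0.083}]'

```text
clock: 16.05
eef_pos: [402.3, -233.7, 120.8]
tool_rot: [3.14, 0.004, 1.222]
force: [0.7, 1.1, 0.6]
width: 83.0
```

```bash
python3 - <<'E'
from h import *
t=shot("side");o=cv2.imread("pics/side0.png")
for P in ([360.4,-334,20],[351.3,229.5,20]):
    u,v=proj("side",P)[0].astype(int)
    print(u,v,(abs(t[v-20:v+20,u-25:u+25].astype(int)-o[v-20:v+20,u-25:u+25]).max(2)>40).mean())
print(read_state()["eef_pos"])
for q in tins(shot("top")):print(*q)
E
```

```text
375 334 0.0225
217 203 0.002
[ 403.83908963 -230.34237657  120.5619486 ]
[ 298.9 -212.9] [ 303.1 -220.8] 1.565 [ 63. 100.] [385.6 311.8]
[345.5 338.4] [345.  338.3] 1.564 [61. 76.] [150.5 293.3]
[351.4 229.3] [351.3 229.8] 0.003 [42. 66.] [196.7 290.5]
[ 386.1 -284.2] [ 376.2 -281.3] -0.752 [158. 197.] [415.7 274.2]
[ 600.3 -221.6] [ 600.2 -221.7] -1.348 [28. 82.] [387.8 183.3]
[609.7 337.9] [607.2 336.2] -0.159 [35. 74.] [151.4 181.6]
```

Request:
apply_moves --increments '[{"tx": -0.018,"ty": -0.043,"tz": 0,"rx": 0,"ry": 0,"rz": 0,"claw": 0.0854},{"tx": -0.036,"ty": -0.086,"tz": 0,"rx": 0,"ry": 0,"rz": 0,"claw": 0.0854},{"tx": -0.0451,"ty": -0.107,"tz": 0,"rx": 0,"ry": 0,"rz": 0,"claw": 0.0854},{"tx": -0.0451,"ty": -0.107,"tz": -0.01,"rx": 0,"ry": 0,"rz": 0,"claw": 0.0854},{"tx": -0.0451,"ty": -0.107,"tz": -0.04,"rx": 0,"ry": 0,"rz": 0,"claw": 0.0854},{"tx": -0.0451,"ty": -0.107,"tz": -0.05,"rx": 0,"ry": 0,"rz": 0,"claw": 0.0854},{"tx": -0.0451,"ty": -0.107,"tz": -0.05,"rx": 0,"ry": 0,"rz": 0,"claw": 0.0854},{"tx": -0.0451,"ty": -0.107,"tz": -0.05,"rx": 0,"ry": 0,"rz": 0,"claw": 0.0854}]'

```text
clock: 16.95
eef_pos: [361.1, -333.2, 70.4]
tool_rot: [-3.141, -0.001, 1.236]
force: [0.4, -0.2, 0.7]
width: 85.4
```

```bash
python3 - <<'E'
from h import *
t=shot("side");print(read_state()["eef_pos"],read_state()["tool_rot"])
crop(t,290,180,450,370,3,"s5")
E
```

```text
[ 361.19598834 -333.65739937   70.84011957] [ 3.14091299e+00 -2.21636831e-05  1.23588701e+00]
```

View pics/s5.png

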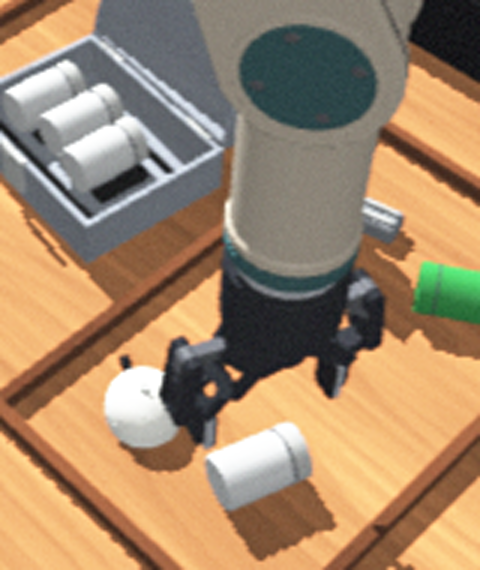

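Three tins are in their cradles, and the open jaws stand over the ends of T4. Descending.

Request:
apply_moves --increments '[{"tx": 0,"ty": 0,"tz": -0.03,"rx": 0,"ry": 0,"rz": 0,"claw": 0.0854},{"tx": 0,"ty": 0,"tz": -0.055,"rx": 0,"ry": 0,"rz": 0,"claw": 0.0854},{"tx": 0,"ty": 0,"tz": -0.067,"rx": 0,"ry": 0,"rz": 0,"claw": 0.0854},{"tx": 0,"ty": 0,"tz": -0.067,"rx": 0,"ry": 0,"rz": 0,"claw": 0.0854},{"tx": 0,"ty": 0,"tz": -0.067,"rx": 0,"ry": 0,"rz": 0,"claw": 0.0854},{"tx": 0,"ty": 0,"tz": -0.067,"rx": 0,"ry": 0,"rz": 0,"claw": 0.05},{"tx": 0,"ty": 0,"tz": -0.067,"rx": 0,"ry": 0,"rz": 0,"claw": 0.05},{"tx": 0,"ty": 0,"tz": -0.067,"rx": 0,"ry": 0,"rz": 0,"claw": 0.05},{"tx": 0,"ty": 0,"tz": -0.067,"rx": 0,"ry": 0,"rz": 0,"claw": 0.05},{"tx": 0,"ty": 0,"tz": -0.067,"rx": 0,"ry": 0,"rz": 0,"claw": 0.05},{"tx": 0,"ty": 0,"tz": -0.067,"rx": 0,"ry": 0,"rz": 0,"claw": 0.05}]'

```text
clock: 18.1
eef_pos: [361.0, -334.6, 4.7]
tool_rot: [3.14, 0.001, 1.234]
force: [-1.0, 0.7, 6.4]
width: 63.2
```

Request:
apply_moves --increments '[{"tx": 0,"ty": 0,"tz": 0.04,"rx": 0,"ry": 0,"rz": 0,"claw": 0.05},{"tx": 0,"ty": 0,"tz": 0.08,"rx": 0,"ry": 0,"rz": 0,"claw": 0.05},{"tx": 0.01,"ty": 0.02,"tz": 0.11,"rx": 0,"ry": 0,"rz": 0,"claw": 0.05},{"tx": 0.03,"ty": 0.06,"tz": 0.11,"rx": 0,"ry": 0,"rz": 0.6,"claw": 0.05},{"tx": 0.05,"ty": 0.1,"tz": 0.11,"rx": 0,"ry": 0,"rz": 1.2,"claw": 0.05},{"tx": 0.07,"ty": 0.14,"tz": 0.11,"rx": 0,"ry": 0,"rz": 1.8,"claw": 0.05},{"tx": 0.09,"ty": 0.18,"tz": 0.11,"rx": 0,"ry": 0,"rz": 2.52,"claw": 0.05},{"tx": 0.11,"ty": 0.22,"tz": 0.11,"rx": 0,"ry": 0,"rz": 2.52,"claw": 0.05},{"tx": 0.1201,"ty": 0.2442,"tz": 0.11,"rx": 0,"ry": 0,"rz": 2.52,"claw": 0.05},{"tx": 0.1201,"ty": 0.2442,"tz": 0.11,"rx": 0,"ry": 0,"rz": 2.52,"claw": 0.05},{"tx": 0.1201,"ty": 0.2442,"tz": 0.1,"rx": 0,"ry": 0,"rz": 2.52,"claw": 0.05},{"tx": 0.1201,"ty": 0.2442,"tz": 0.07,"rx": 0,"ry": 0,"rz": 2.52,"claw": 0.05}]'

```text
clock: 19.3
eef_pos: [482.1, -91.7, 74.6]
tool_rot: [3.136, 0.001, 1.453]
force: [0.0, -0.9, -1.2]
width: 63.0
```

Request:
apply_moves --increments '[{"tx": 0,"ty": 0,"tz": 0,"rx": 0,"ry": 0,"rz": 0,"claw": 0.05},{"tx": 0,"ty": 0,"tz": -0.01,"rx": 0,"ry": 0,"rz": 0,"claw": 0.05},{"tx": 0,"ty": 0,"tz": -0.025,"rx": 0,"ry": 0,"rz": 0,"claw": 0.05},{"tx": 0,"ty": 0,"tz": -0.04,"rx": 0,"ry": 0,"rz": 0,"claw": 0.05},{"tx": 0,"ty": 0,"tz": -0.053,"rx": 0,"ry": 0,"rz": 0,"claw": 0.05},{"tx": 0,"ty": 0,"tz": -0.059,"rx": 0,"ry": 0,"rz": 0,"claw": 0.05},{"tx": 0,"ty": 0,"tz": -0.062,"rx": 0,"ry": 0,"rz": 0,"claw": 0.05},{"tx": 0,"ty": 0,"tz": -0.063,"rx": 0,"ry": 0,"rz": 0,"claw": 0.05},{"tx": 0,"ty": 0,"tz": -0.063,"rx": 0,"ry": 0,"rz": 0,"claw": 0.05},{"tx": 0,"ty": 0,"tz": -0.063,"rx": 0,"ry": 0,"rz": 0,"claw": 0.05}]'

```text
clock: 20.3
eef_pos: [481.0, -90.0, 10.8]
tool_rot: [3.14, 0.0, 1.454]
force: [0.8, -0.5, -0.1]
width: 63.3
```

Request:
apply_moves --increments '[{"tx": 0,"ty": 0,"tz": -0.001,"rx": 0,"ry": 0,"rz": 0,"claw": 0.083},{"tx": 0,"ty": 0,"tz": 0,"rx": 0,"ry": 0,"rz": 0,"claw": 0.083},{"tx": 0,"ty": 0,"tz": 0,"rx": 0,"ry": 0,"rz": 0,"claw": 0.083},{"tx": 0,"ty": 0,"tz": 0.02,"rx": 0,"ry": 0,"rz": 0,"claw": 0.083},{"tx": 0,"ty": 0,"tz": 0.05,"rx": 0,"ry": 0,"rz": 0,"claw": 0.083},{"tx": 0,"ty": 0,"tz": 0.09,"rx": 0,"ry": 0,"rz": 0,"claw": 0.083},{"tx": -0.01,"ty": 0.03,"tz": 0.11,"rx": 0,"ry": 0,"rz": 0,"claw": 0.083},{"tx": -0.03,"ty": 0.07,"tz": 0.11,"rx": 0,"ry": 0,"rz": 0.4,"claw": 0.083},{"tx": -0.05,"ty": 0.11,"tz": 0.11,"rx": 0,"ry": 0,"rz": 0.8,"claw": 0.083},{"tx": -0.07,"ty": 0.15,"tz": 0.11,"rx": 0,"ry": 0,"rz": 1.37,"claw": 0.083},{"tx": -0.09,"ty": 0.19,"tz": 0.11,"rx": 0,"ry": 0,"rz": 1.37,"claw": 0.083},{"tx": -0.11,"ty": 0.23,"tz": 0.11,"rx": 0,"ry": 0,"rz": 1.37,"claw": 0.083}]'

```text
clock: 21.5
eef_pos: [369.7, 141.5, 120.5]
tool_rot: [3.141, -0.0, 1.573]
force: [-0.3, 0.2, -0.7]
width: 83.3
```

```bash
python3 - <<'E'
from h import *
t=shot("top");print(read_state()["eef_pos"])
for q in tins(t):print(*q)
o=cv2.imread("pics/side0.png");s=shot("side")
u,v=proj("side",[351.3,229.5,20])[0].astype(int)
print(u,v,(abs(s[v-20:v+20,u-25:u+25].astype(int)-o[v-20:v+20,u-25:u+25]).max(2)>40).mean())
a=cv2.resize(s[170:280,150:390],None,fx=3,fy=3,interpolation=2);b=cv2.resize(t[190:275,180:360],None,fx=3,fy=3,interpolation=2)
W=np.zeros((590,720,3),np.uint8);W[:330]=a;W[335:590,:540]=b;cv2.imwrite("pics/p6.png",W)
E
```

```text
[364.63035002 149.00551906 119.99143136]
[ 342.6 -239.2] [ 342.5 -238.8] 1.564 [54. 56.] [396.7 293. ]
[342.4 262.7] [358.6 266.4] 1.565 [178. 220.] [182.5 294.4]
[ 600.3 -221.7] [ 600.2 -221.7] -1.348 [28. 81.] [387.8 183.3]
[609.7 337.9] [607.2 336.2] -0.159 [35. 74.] [151.4 181.6]
217 203 0.0485
```

View pics/p6.png

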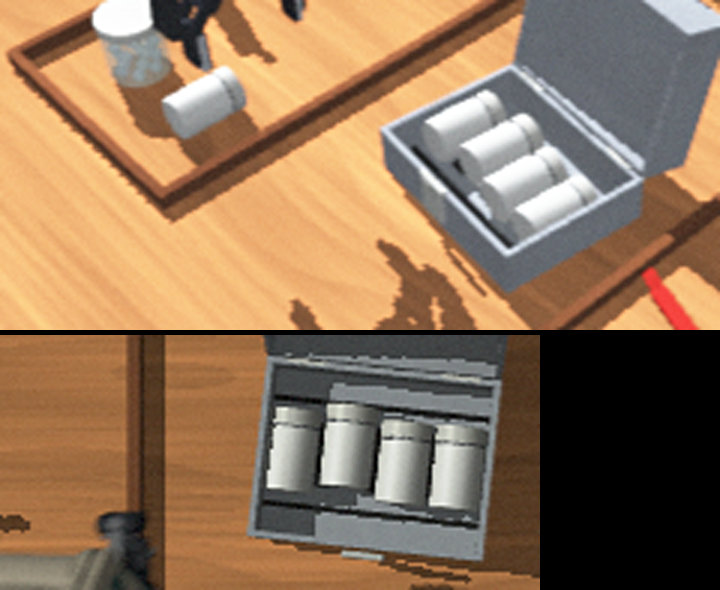

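Four tins are seated, but the second from left (cradle 2) has slid about 7 mm toward the hinge. In the crop its top is at row 403 where about 412 was expected. I will regrip and recentre it before saddling.

Request:
apply_moves --increments '[{"tx": 0.03,"ty": -0.036,"tz": 0,"rx": 0,"ry": 0,"rz": -0.4,"claw": 0.0854},{"tx": 0.06,"ty": -0.072,"tz": 0,"rx": 0,"ry": 0,"rz": -0.8,"claw": 0.0854},{"tx": 0.09,"ty": -0.108,"tz": 0,"rx": 0,"ry": 0,"rz": -1.37,"claw": 0.0854},{"tx": 0.123,"ty": -0.1449,"tz": 0,"rx": 0,"ry": 0,"rz": -1.37,"claw": 0.0854},{"tx": 0.123,"ty": -0.1449,"tz": 0,"rx": 0,"ry": 0,"rz": -1.37,"claw": 0.0854},{"tx": 0.123,"ty": -0.1449,"tz": 0,"rx": 0,"ry": 0,"rz": -1.37,"claw": 0.0854},{"tx": 0.123,"ty": -0.1449,"tz": -0.03,"rx": 0,"ry": 0,"rz": -1.37,"claw": 0.0854},{"tx": 0.123,"ty": -0.1449,"tz": -0.05,"rx": 0,"ry": 0,"rz": -1.37,"claw": 0.0854},{"tx": 0.123,"ty": -0.1449,"tz": -0.06,"rx": 0,"ry": 0,"rz": -1.37,"claw": 0.0854},{"tx": 0.123,"ty": -0.1449,"tz": -0.06,"rx": 0,"ry": 0,"rz": -1.37,"claw": 0.0854},{"tx": 0.123,"ty": -0.1449,"tz": -0.06,"rx": 0,"ry": 0,"rz": -1.37,"claw": 0.0854}]'

```text
clock: 22.7
eef_pos: [493.4, -4.4, 60.7]
tool_rot: [3.142, -0.0, 1.455]
force: [-0.0, 0.4, 0.1]
width: 84.7
```

```bash
python3 - <<'E'
from h import *
s=shot("side");r=read_state();print(r["eef_pos"],r["tool_rot"])
crop(s,260,130,400,280,4,"s7")
E
```

```text
[493.80336535  -4.50925094  61.0518973 ] [ 3.14058622e+00 -2.27331051e-04  1.45485467e+00]
```

View pics/s7.png

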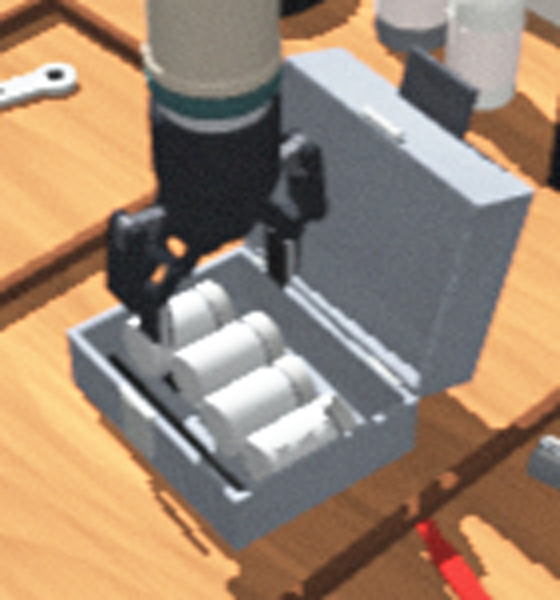

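Request:
apply_moves --increments '[{"tx": 0,"ty": 0,"tz": -0.02,"rx": 0,"ry": 0,"rz": 0,"claw": 0.0854},{"tx": 0,"ty": 0,"tz": -0.035,"rx": 0,"ry": 0,"rz": 0,"claw": 0.0854},{"tx": 0,"ty": 0,"tz": -0.045,"rx": 0,"ry": 0,"rz": 0,"claw": 0.0854},{"tx": 0,"ty": 0,"tz": -0.048,"rx": 0,"ry": 0,"rz": 0,"claw": 0.0854},{"tx": 0,"ty": 0,"tz": -0.048,"rx": 0,"ry": 0,"rz": 0,"claw": 0.0854},{"tx": 0,"ty": 0,"tz": -0.048,"rx": 0,"ry": 0,"rz": 0,"claw": 0.05},{"tx": 0,"ty": 0,"tz": -0.048,"rx": 0,"ry": 0,"rz": 0,"claw": 0.05},{"tx": 0,"ty": 0,"tz": -0.048,"rx": 0,"ry": 0,"rz": 0,"claw": 0.05},{"tx": 0,"ty": 0,"tz": -0.048,"rx": 0,"ry": 0,"rz": 0,"claw": 0.05},{"tx": 0,"ty": 0,"tz": -0.048,"rx": 0,"ry": 0,"rz": 0,"claw": 0.05}]'

```text
clock: 23.75
eef_pos: [494.7, -5.0, 13.4]
tool_rot: [3.139, -0.0, 1.454]
force: [0.9, -0.1, 5.3]
width: 63.3
```

Request:
apply_moves --increments '[{"tx": 0,"ty": 0,"tz": 0.004,"rx": 0,"ry": 0,"rz": 0,"claw": 0.05},{"tx": -0.003,"ty": 0.0004,"tz": 0.004,"rx": 0,"ry": 0,"rz": 0,"claw": 0.05},{"tx": -0.003,"ty": 0.0004,"tz": 0.004,"rx": 0,"ry": 0,"rz": 0,"claw": 0.05},{"tx": -0.003,"ty": 0.0004,"tz": 0.001,"rx": 0,"ry": 0,"rz": 0,"claw": 0.05},{"tx": -0.003,"ty": 0.0004,"tz": -0.001,"rx": 0,"ry": 0,"rz": 0,"claw": 0.05},{"tx": -0.003,"ty": 0.0004,"tz": -0.001,"rx": 0,"ry": 0,"rz": 0,"claw": 0.05}]'

```text
clock: 24.35
eef_pos: [490.4, -4.3, 13.3]
tool_rot: [3.141, -0.001, 1.454]
force: [-5.7, -0.6, 27.5]
width: 63.4
```

Request:
apply_moves --increments '[{"tx": 0,"ty": 0,"tz": 0,"rx": 0,"ry": 0,"rz": 0,"claw": 0.083},{"tx": 0,"ty": 0,"tz": 0,"rx": 0,"ry": 0,"rz": 0,"claw": 0.083},{"tx": 0,"ty": 0,"tz": 0,"rx": 0,"ry": 0,"rz": 0,"claw": 0.083},{"tx": 0,"ty": 0,"tz": 0.02,"rx": 0,"ry": 0,"rz": 0,"claw": 0.083},{"tx": 0,"ty": 0,"tz": 0.05,"rx": 0,"ry": 0,"rz": 0,"claw": 0.083},{"tx": 0,"ty": 0,"tz": 0.09,"rx": 0,"ry": 0,"rz": 0,"claw": 0.083},{"tx": -0.02,"ty": 0.04,"tz": 0.109,"rx": 0,"ry": 0,"rz": 0.4,"claw": 0.083},{"tx": -0.05,"ty": 0.07,"tz": 0.109,"rx": 0,"ry": 0,"rz": 0.8,"claw": 0.083},{"tx": -0.08,"ty": 0.1,"tz": 0.109,"rx": 0,"ry": 0,"rz": 1.37,"claw": 0.083},{"tx": -0.11,"ty": 0.13,"tz": 0.109,"rx": 0,"ry": 0,"rz": 1.37,"claw": 0.083},{"tx": -0.12,"ty": 0.1445,"tz": 0.109,"rx": 0,"ry": 0,"rz": 1.37,"claw": 0.083}]'

```text
clock: 25.45
eef_pos: [366.3, 142.1, 119.9]
tool_rot: [-3.137, -0.0, 1.578]
force: [1.3, 0.3, 0.4]
width: 82.9
```

```bash
python3 - <<'E'
from h import *
t=shot("top","top8")
c=np.array([488,-25.7]);ex=np.array([.9932,-.1167]);ey=np.array([.1167,.9932])
# rectified view of the case at z=36, 4 px/mm
n=[(-70,91),(-70,-91),(70,-91),(70,91)]
src=np.float32([proj("top",[*(c+a*ex+b*ey),40])[0] for a,b in n])
dst=np.float32([[(91-b)*4,(70-a)*4] for a,b in n])
W=cv2.warpPerspective(t,cv2.getPerspectiveTransform(src,dst),(728,560),flags=2)
for k in range(4):
    x=int((91-(-64.5+43*k))*4);cv2.circle(W,(x,280),4,(0,0,255),-1)
for a in(-32,32):cv2.line(W,(0,280-4*a),(728,280-4*a),(0,255,0),1)
cv2.imwrite("pics/w8.png",W)
E
```

```text
(no output)
```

View pics/w8.png

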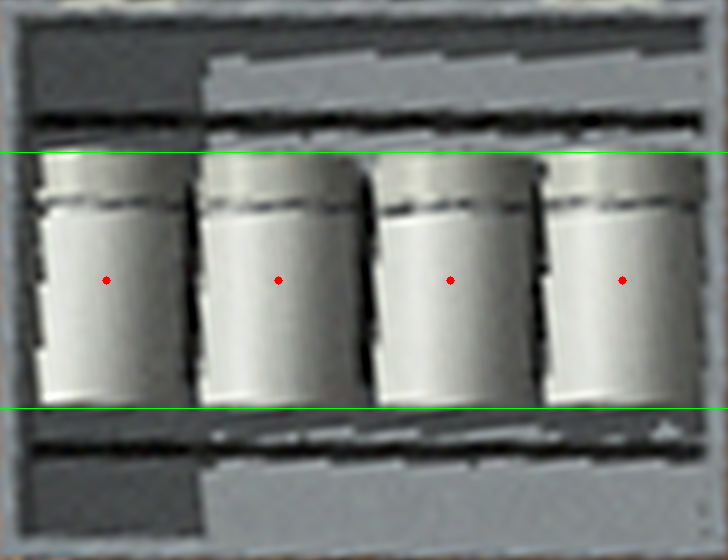

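All four are now centred in their cradles, with ends on the ±32 mm lines. Now T3.

Request:
apply_moves --increments '[{"tx": -0.01,"ty": 0.045,"tz": 0,"rx": 0,"ry": 0,"rz": 0,"claw": 0.0854},{"tx": -0.0192,"ty": 0.0893,"tz": 0,"rx": 0,"ry": 0,"rz": 0,"claw": 0.0854},{"tx": -0.0192,"ty": 0.0893,"tz": 0,"rx": 0,"ry": 0,"rz": 0,"claw": 0.0854},{"tx": -0.0192,"ty": 0.0893,"tz": -0.02,"rx": 0,"ry": 0,"rz": 0,"claw": 0.0854},{"tx": -0.0192,"ty": 0.0893,"tz": -0.05,"rx": 0,"ry": 0,"rz": 0,"claw": 0.0854},{"tx": -0.0192,"ty": 0.0893,"tz": -0.05,"rx": 0,"ry": 0,"rz": 0,"claw": 0.0854},{"tx": -0.0192,"ty": 0.0893,"tz": -0.05,"rx": 0,"ry": 0,"rz": 0,"claw": 0.0854}]'

```text
clock: 26.2
eef_pos: [351.4, 228.4, 70.2]
tool_rot: [-3.14, 0.001, 1.572]
force: [-0.1, 1.0, -0.1]
width: 85.0
```

```bash
python3 - <<'E'
from h import *
s=shot("side");r=read_state();print(r["eef_pos"],r["tool_rot"],r["qpos"].round(2))
crop(s,150,110,310,230,4,"s9")
E
```

```text
[351.86966253 228.78283037  70.76139141] [3.14139377e+00 2.31632412e-04 1.57257996e+00] [-0.82  0.64  0.25  2.28 -0.56  0.28 -0.06]
```

View pics/s9.png

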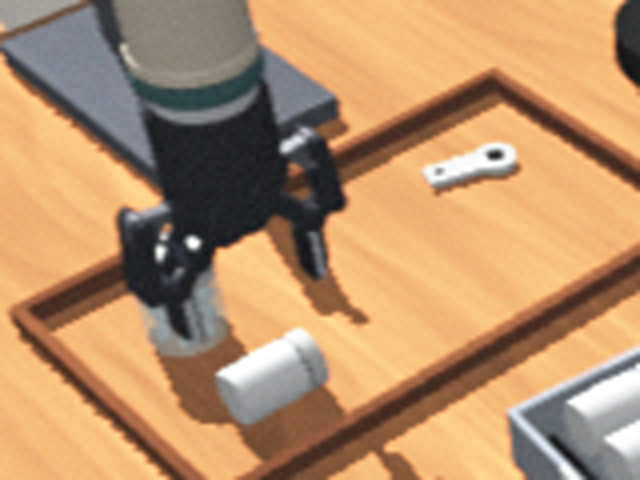

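The jaws straddle T3, and the jar is well clear behind. Descending.

Request:
apply_moves --increments '[{"tx": 0,"ty": 0.0005,"tz": -0.02,"rx": 0,"ry": 0,"rz": 0,"claw": 0.0854},{"tx": 0,"ty": 0.0005,"tz": -0.04,"rx": 0,"ry": 0,"rz": 0,"claw": 0.0854},{"tx": 0,"ty": 0.0005,"tz": -0.06,"rx": 0,"ry": 0,"rz": 0,"claw": 0.0854},{"tx": 0,"ty": 0.0005,"tz": -0.067,"rx": 0,"ry": 0,"rz": 0,"claw": 0.0854},{"tx": 0,"ty": 0.0005,"tz": -0.067,"rx": 0,"ry": 0,"rz": 0,"claw": 0.0854},{"tx": 0,"ty": 0.0005,"tz": -0.067,"rx": 0,"ry": 0,"rz": 0,"claw": 0.05},{"tx": 0,"ty": 0.0005,"tz": -0.067,"rx": 0,"ry": 0,"rz": 0,"claw": 0.05},{"tx": 0,"ty": 0.0005,"tz": -0.067,"rx": 0,"ry": 0,"rz": 0,"claw": 0.05},{"tx": 0,"ty": 0.0005,"tz": -0.067,"rx": 0,"ry": 0,"rz": 0,"claw": 0.05},{"tx": 0,"ty": 0.0005,"tz": -0.067,"rx": 0,"ry": 0,"rz": 0,"claw": 0.05},{"tx": 0,"ty": 0.0005,"tz": -0.067,"rx": 0,"ry": 0,"rz": 0,"claw": 0.05}]'

```text
clock: 27.35
eef_pos: [355.8, 233.4, 10.6]
tool_rot: [-3.132, 0.004, 1.571]
force: [-1.9, 0.2, 8.2]
width: 63.0
```

Request:
apply_moves --increments '[{"tx": 0,"ty": 0,"tz": 0.03,"rx": 0,"ry": 0,"rz": 0,"claw": 0.05},{"tx": 0,"ty": 0,"tz": 0.06,"rx": 0,"ry": 0,"rz": 0,"claw": 0.05},{"tx": 0,"ty": 0,"tz": 0.1,"rx": 0,"ry": 0,"rz": 0,"claw": 0.05},{"tx": 0.01,"ty": -0.02,"tz": 0.13,"rx": 0,"ry": 0,"rz": 0,"claw": 0.05},{"tx": 0.03,"ty": -0.055,"tz": 0.13,"rx": 0,"ry": 0,"rz": -0.4,"claw": 0.05},{"tx": 0.05,"ty": -0.09,"tz": 0.13,"rx": 0,"ry": 0,"rz": -0.8,"claw": 0.05},{"tx": 0.07,"ty": -0.125,"tz": 0.13,"rx": 0,"ry": 0,"rz": -1.37,"claw": 0.05},{"tx": 0.09,"ty": -0.16,"tz": 0.13,"rx": 0,"ry": 0,"rz": -1.37,"claw": 0.05},{"tx": 0.11,"ty": -0.195,"tz": 0.13,"rx": 0,"ry": 0,"rz": -1.37,"claw": 0.05},{"tx": 0.13,"ty": -0.23,"tz": 0.13,"rx": 0,"ry": 0,"rz": -1.37,"claw": 0.05},{"tx": 0.1367,"ty": -0.2537,"tz": 0.13,"rx": 0,"ry": 0,"rz": -1.37,"claw": 0.05},{"tx": 0.1367,"ty": -0.2537,"tz": 0.13,"rx": 0,"ry": 0,"rz": -1.37,"claw": 0.05}]'

```text
clock: 28.55
eef_pos: [493.7, -25.4, 140.4]
tool_rot: [-3.136, 0.008, 1.445]
force: [-0.4, 0.9, -1.3]
width: 62.5
```

```bash
python3 - <<'E'
from h import *
s=shot("side");s=shot("side");r=read_state();print(r["eef_pos"],r["tool_rot"],r["width"],r["force"])
crop(s,260,130,400,280,4,"s10")
for z in(9.4,14):print((proj("side",r["eef_pos"]+[0,0,z])[0]-[260,130])*4)
E
```

```text
[491.99802739 -20.86178214 139.56827319] [-3.1315233   0.00472015  1.45091603] 62.65750568690237 [ 0.29789182 -0.00958823 -1.40119121]
[232.41533631 229.45399505]
[232.29292078 223.43391663]
```

View pics/s10.png

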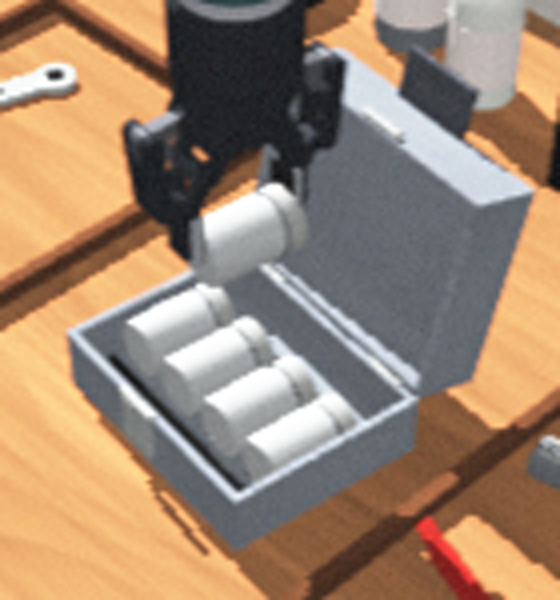

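Request:
apply_moves --increments '[{"tx": -0.004,"ty": 0,"tz": 0,"rx": 0.04,"ry": -0.12,"rz": 0.03,"claw": 0.05},{"tx": -0.004,"ty": 0,"tz": -0.03,"rx": 0.04,"ry": -0.12,"rz": 0.03,"claw": 0.05},{"tx": -0.004,"ty": 0,"tz": -0.06,"rx": 0.04,"ry": -0.12,"rz": 0.03,"claw": 0.05},{"tx": -0.004,"ty": 0,"tz": -0.075,"rx": 0.04,"ry": -0.12,"rz": 0.03,"claw": 0.05},{"tx": -0.004,"ty": 0,"tz": -0.082,"rx": 0.04,"ry": -0.12,"rz": 0.03,"claw": 0.05},{"tx": -0.004,"ty": 0,"tz": -0.085,"rx": 0.04,"ry": -0.12,"rz": 0.03,"claw": 0.05},{"tx": -0.004,"ty": 0,"tz": -0.085,"rx": 0.04,"ry": -0.12,"rz": 0.03,"claw": 0.05},{"tx": -0.004,"ty": 0,"tz": -0.085,"rx": 0.04,"ry": -0.12,"rz": 0.03,"claw": 0.05},{"tx": -0.004,"ty": 0,"tz": -0.085,"rx": 0.04,"ry": -0.12,"rz": 0.03,"claw": 0.05}]'

```text
clock: 29.55
eef_pos: [489.0, -20.7, 54.9]
tool_rot: [3.14, 0.002, 1.457]
force: [0.3, -0.4, -1.1]
width: 62.4
```

```bash
python3 - <<'E'
from h import *
s=shot("side");r=read_state();print(r["eef_pos"],r["tool_rot"],r["width"],r["force"])
a=cv2.resize(s[170:270,270:390],None,fx=4.5,fy=4.5,interpolation=2);cv2.imwrite("pics/s11.png",a)
E
```

```text
[488.95604925 -20.73372807  54.83687791] [3.14025622e+00 1.55995149e-03 1.45712071e+00] 62.72719974702762 [ 0.55233116 -0.43003607 -1.43358392]
```

View pics/s11.png

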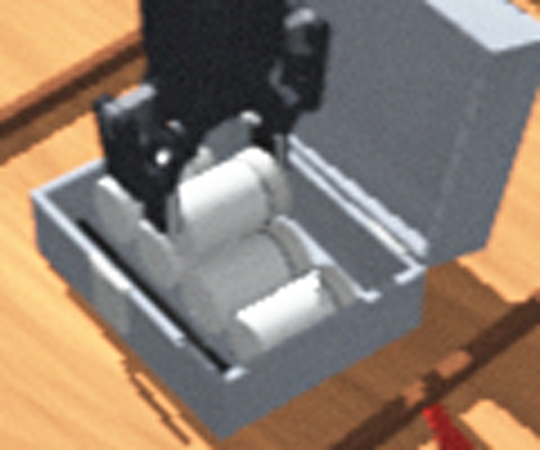

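The tin hangs midway over cradles 1 and 2. Lowering onto the saddle.

Request:
apply_moves --increments '[{"tx": 0,"ty": 0,"tz": -0.002,"rx": 0,"ry": 0,"rz": 0,"claw": 0.05},{"tx": 0,"ty": 0,"tz": -0.004,"rx": 0,"ry": 0,"rz": 0,"claw": 0.05},{"tx": 0,"ty": 0,"tz": -0.005,"rx": 0,"ry": 0,"rz": 0,"claw": 0.05},{"tx": 0,"ty": 0,"tz": -0.005,"rx": 0,"ry": 0,"rz": 0,"claw": 0.05}]'

```text
clock: 30.0
eef_pos: [488.6, -20.9, 50.1]
tool_rot: [3.141, 0.001, 1.456]
force: [-1.5, -0.2, 11.2]
width: 63.0
```

Request:
apply_moves --increments '[{"tx": 0,"ty": 0,"tz": 0.001,"rx": 0,"ry": 0,"rz": 0,"claw": 0.07},{"tx": 0,"ty": 0,"tz": 0.001,"rx": 0,"ry": 0,"rz": 0,"claw": 0.08},{"tx": 0,"ty": 0,"tz": 0.001,"rx": 0,"ry": 0,"rz": 0,"claw": 0.083},{"tx": 0,"ty": 0,"tz": 0.001,"rx": 0,"ry": 0,"rz": 0,"claw": 0.083},{"tx": 0,"ty": 0,"tz": 0.02,"rx": 0,"ry": 0,"rz": 0,"claw": 0.083},{"tx": 0,"ty": 0,"tz": 0.05,"rx": 0,"ry": 0,"rz": 0,"claw": 0.083},{"tx": 0,"ty": 0,"tz": 0.09,"rx": 0,"ry": 0,"rz": 0,"claw": 0.083},{"tx": 0,"ty": 0.04,"tz": 0.13,"rx": 0,"ry": 0,"rz": 0,"claw": 0.083},{"tx": 0,"ty": 0.08,"tz": 0.17,"rx": 0,"ry": 0,"rz": 0,"claw": 0.083},{"tx": 0,"ty": 0.125,"tz": 0.2,"rx": 0,"ry": 0,"rz": 0,"claw": 0.05},{"tx": 0,"ty": 0.17,"tz": 0.22,"rx": 0,"ry": 0,"rz": 0,"claw": 0.0},{"tx": 0,"ty": 0.18,"tz": 0.23,"rx": 0,"ry": 0,"rz": 0,"claw": 0.0}]'

```text
clock: 31.2
eef_pos: [488.3, 163.6, 280.3]
tool_rot: [3.141, -0.0, 1.462]
force: [0.4, -0.5, 0.1]
width: 40.9
```

```bash
python3 - <<'E'
from h import *
t=shot("top","top12");s=shot("side","side12");r=read_state();print(r["eef_pos"],r["tool_rot"],r["width"],r["force"])
a=cv2.resize(t[140:275,240:370],None,fx=3,fy=3,interpolation=2);b=cv2.resize(s[130:265,265:395],None,fx=3,fy=3,interpolation=2)
cv2.imwrite("pics/p12.png",np.hstack([a,b]))
# lid tab: dark region by hinge
g=cv2.cvtColor(t,cv2.COLOR_BGR2GRAY)
c=np.array([488,-25.7]);ex=np.array([.9932,-.1167])
for th in (1.6,1.7,1.8,1.9):
    o=[]
    for fx,up in ((174,47),(140,47),(140,0)):   # tip, lid front edge outer, rim front edge
        # closed: point at hinge + (-fx, up); opening rotates front upward
        xx=-fx*np.cos(th)+up*np.sin(th); zz=fx*np.sin(th)+up*np.cos(th)
        P=[*(c+(70+xx)*ex),45+zz];o.append((np.round(P,0),proj("top",P)[0].round(1),proj("side",P)[0].round(1)))
    print(th,o)
E
```

```text
[489.3711879  164.07494433 280.55918731] [ 3.13873086e+00 -1.10684210e-03  1.46486484e+00] 25.018410126296462 [ 0.34665865 -0.63557305 -0.07398339]
1.6 [(array([609., -40., 218.]), array([307.3, 166.1]), array([359.9, 146.1])), (array([608., -40., 184.]), array([307.9, 169.3]), array([358.9, 158.1])), (array([562., -34., 185.]), array([305.4, 191.4]), array([343.5, 164.9]))]
1.7 [(array([626., -42., 211.]), array([308.4, 158.5]), array([365.3, 145.7])), (array([622., -41., 178.]), array([308.7, 163.4]), array([363.1, 158. ])), (array([575., -36., 184.]), array([306.2, 184.9]), array([348.1, 163.1]))]
1.8 [(array([642., -44., 204.]), array([309.4, 151.4]), array([370.3, 145.9])), (array([635., -43., 171.]), array([309.5, 158. ]), array([367. , 158.4])), (array([589., -38., 181.]), array([306.9, 178.6]), array([352.6, 161.8]))]
1.9 [(array([658., -46., 194.]), array([310.4, 144.9]), array([374.9, 146.9])), (array([647., -44., 162.]), array([310.3, 153.1]), array([370.5, 159.3])), (array([602., -39., 177.]), array([307.7, 172.5]), array([356.9, 161. ]))]
```

View pics/p12.png

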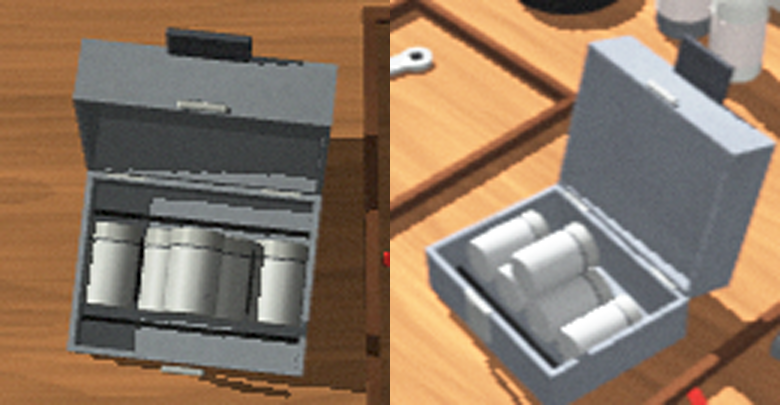

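The fifth tin is saddled between cradles 1 and 2. The tab tip in the top view puts the lid at about 1.84 rad. I go behind the tab with fingers shut and the tool tilted 25°, fingertips toward the base.

Request:
apply_moves --increments '[{"tx": 0.03,"ty": -0.03,"tz": 0.01,"rx": 0,"ry": 0,"rz": 0,"claw": 0},{"tx": 0.06,"ty": -0.06,"tz": 0.01,"rx": 0,"ry": 0,"rz": 0,"claw": 0},{"tx": 0.09,"ty": -0.09,"tz": 0.01,"rx": 0.1,"ry": 0.8,"rz": 0,"claw": 0},{"tx": 0.12,"ty": -0.12,"tz": 0.01,"rx": 0.2,"ry": 1.6,"rz": 0,"claw": 0},{"tx": 0.15,"ty": -0.15,"tz": 0.01,"rx": 0.3,"ry": 2.4,"rz": 0,"claw": 0},{"tx": 0.18,"ty": -0.18,"tz": 0.01,"rx": 0.4,"ry": 3.2,"rz": 0,"claw": 0},{"tx": 0.1981,"ty": -0.2088,"tz": 0.01,"rx": 0.5,"ry": 4,"rz": 0,"claw": 0},{"tx": 0.1981,"ty": -0.2088,"tz": 0,"rx": 0.58,"ry": 4.97,"rz": 0,"claw": 0},{"tx": 0.1981,"ty": -0.2088,"tz": 0,"rx": 0.58,"ry": 4.97,"rz": 0,"claw": 0},{"tx": 0.1981,"ty": -0.2088,"tz": -0.02,"rx": 0.58,"ry": 4.97,"rz": 0,"claw": 0}]'

```text
clock: 32.3
eef_pos: [687.2, -51.5, 259.5]
tool_rot: [-2.708, 0.001, 1.456]
force: [-0.7, 0.4, 0.9]
width: -0.4
```

```bash
python3 - <<'E'
from h import *
s=shot("side");r=read_state();print(r["eef_pos"],r["tool_rot"],r["width"],r["force"],r["qpos"].round(2))
R=Ro.from_euler("xyz",r["tool_rot"]).as_matrix();print(R.round(3))
crop(s,270,20,470,270,2.4,"s13")
print((proj("side",r["eef_pos"])[0]-[270,20])*2.4)
E
```

```text
[685.88846835 -49.98073156 255.76868989] [-2.70344960e+00 -1.92955960e-04  1.45626985e+00] 0.36187030985393337 [-0.00940429 -0.03227745 -3.91111037] [-0.18  1.05  0.75  0.82 -0.54  1.87  0.24]
[[ 0.114  0.9   -0.421]
 [ 0.993 -0.103  0.049]
 [ 0.    -0.424 -0.906]]
[279.29056014 242.41906307]
```

View pics/s13.png

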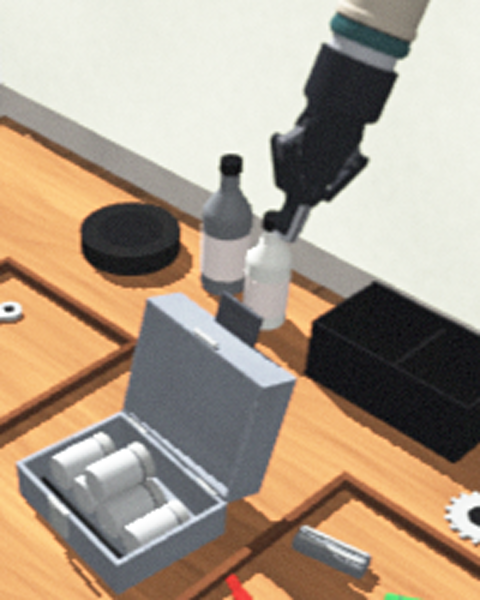

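Request:
apply_moves --increments '[{"tx": 0,"ty": 0,"tz": -0.03,"rx": 0,"ry": 0,"rz": 0,"claw": 0},{"tx": 0,"ty": 0,"tz": -0.06,"rx": 0,"ry": 0,"rz": 0,"claw": 0},{"tx": 0,"ty": 0,"tz": -0.085,"rx": 0,"ry": 0,"rz": 0,"claw": 0},{"tx": 0,"ty": 0,"tz": -0.085,"rx": 0,"ry": 0,"rz": 0,"claw": 0},{"tx": 0,"ty": 0,"tz": -0.085,"rx": 0,"ry": 0,"rz": 0,"claw": 0}]'

```text
clock: 32.85
eef_pos: [686.4, -49.1, 175.6]
tool_rot: [-2.706, 0.001, 1.458]
force: [0.0, 0.1, 0.8]
width: 0.1
```

```bash
cat > arc.py <<'E'
from h import *
import sys
c=np.array([488,-25.7]);ex=np.array([.9932,-.1167]);H=c+70*ex
def P(th,fx=158,hx=13,hz=-6): # TCP for contact corner on the tab face
    xx=-fx*np.cos(th)+47*np.sin(th)+hx; zz=fx*np.sin(th)+47*np.cos(th)+hz
    return np.array([*(H+xx*ex),45+zz])
E
python3 - <<'E'
from arc import *
r=read_state();print(r["eef_pos"],r["tool_rot"],r["force"],r["qpos"].round(2))
for th in np.arange(1.9,-.05,-.15):print(round(th,2),(P(th)/1000).round(4))
E
```

```text
[686.40698989 -49.05365229 175.60755993] [-2.70578949e+00  6.18004692e-04  1.45800317e+00] [0.02645528 0.12850624 0.80235152] [-0.2   1.11  0.74  0.92 -0.56  1.73  0.27]
1.9 [ 0.6653 -0.0465  0.1733]
1.75 [ 0.6443 -0.0441  0.1861]
1.6 [ 0.6217 -0.0414  0.1956]
1.45 [ 0.5979 -0.0386  0.2015]
1.3 [ 0.5734 -0.0357  0.2038]
1.15 [ 0.5489 -0.0329  0.2024]
1.0 [ 0.5249 -0.03    0.1973]
0.85 [ 0.5019 -0.0273  0.1887]
0.7 [ 0.4805 -0.0248  0.1767]
0.55 [ 0.4611 -0.0225  0.1617]
0.4 [ 0.4441 -0.0205  0.1438]
0.25 [ 0.4299 -0.0189  0.1236]
0.1 [ 0.419  -0.0176  0.1015]
```

Request:
apply_moves --increments '[{"tx": -0.02,"ty": 0.0025,"tz": 0,"rx": 0,"ry": 0,"rz": 0,"claw": 0},{"tx": -0.032,"ty": 0.0037,"tz": 0.005,"rx": 0,"ry": 0,"rz": 0,"claw": 0},{"tx": -0.0423,"ty": 0.005,"tz": 0.0105,"rx": 0,"ry": 0,"rz": 0,"claw": 0},{"tx": -0.0536,"ty": 0.0063,"tz": 0.0155,"rx": 0,"ry": 0,"rz": 0,"claw": 0},{"tx": -0.0649,"ty": 0.0077,"tz": 0.02,"rx": 0,"ry": 0,"rz": 0,"claw": 0},{"tx": -0.0768,"ty": 0.009,"tz": 0.0233,"rx": 0,"ry": 0,"rz": 0,"claw": 0},{"tx": -0.0887,"ty": 0.0105,"tz": 0.0259,"rx": 0,"ry": 0,"rz": 0,"claw": 0},{"tx": -0.101,"ty": 0.012,"tz": 0.0274,"rx": 0,"ry": 0,"rz": 0,"claw": 0},{"tx": -0.1132,"ty": 0.0134,"tz": 0.0282,"rx": 0,"ry": 0,"rz": 0,"claw": 0},{"tx": -0.1132,"ty": 0.0134,"tz": 0.0282,"rx": 0,"ry": 0,"rz": 0,"claw": 0}]'

```text
clock: 33.85
eef_pos: [573.7, -36.2, 205.5]
tool_rot: [-2.709, -0.0, 1.457]
force: [-0.1, -0.5, 0.5]
width: -0.1
```

```bash
python3 - <<'E'
from h import *
s=shot("side");r=read_state();print(r["eef_pos"],r["tool_rot"],r["width"],r["force"],r["qpos"].round(2))
crop(s,250,60,420,270,2.8,"s14")
E
```

```text
[574.07706808 -36.11677391 204.78731892] [-2.70871981e+00 -3.26202411e-04  1.45759966e+00] 0.1474682318993669 [0.34417004 0.42125527 0.14241572] [-0.33  0.92  0.78  1.36 -0.5   1.53  0.37]
```

The picture limit is reached, so I go by numbers from here. First: did the lid follow?

```bash
cat >> arc.py <<'E'
ey=np.array([.1167,.9932])
def L(th,fx,up,y=0):
    xx=-fx*np.cos(th)+up*np.sin(th); zz=fx*np.sin(th)+up*np.cos(th)
    return np.array([*(H+xx*ex+y*ey),45+zz])
def sat(im): return cv2.cvtColor(im,cv2.COLOR_BGR2HSV)
def lidscan(im,old="pics/side12.png",cam="side"):
    # along the lid's right side-wall path: print V/S at points of the lid side (y=-91, middle of wall) for angles
    h=sat(im);ho=sat(cv2.imread(old))
    for th in np.arange(0,2.0,.1):
        out=[]
        for fx,up,y in((125,40,-90.5),(125,10,-90.5),(160,46,-25),(130,0,60)):
            u,v=proj(cam,L(th,fx,up,y))[0].round().astype(int);out.append((tuple(h[v,u,1:].tolist()),tuple(ho[v,u,1:].tolist())))
        print(round(th,1),*out)
E
python3 -c "
from arc import *
lidscan(shot('side'))"
```

```text
0.0 ((11, 170), (8, 167)) ((19, 164), (22, 160)) ((2, 232), (4, 232)) ((29, 106), (24, 106))
0.1 ((11, 158), (10, 153)) ((7, 141), (4, 132)) ((23, 123), (21, 120)) ((30, 110), (29, 113))
0.2 ((6, 167), (6, 164)) ((4, 228), (6, 224)) ((5, 150), (3, 146)) ((28, 126), (25, 121))
0.3 ((8, 164), (3, 155)) ((1, 255), (1, 254)) ((2, 229), (2, 228)) ((130, 248), (129, 247))
0.4 ((6, 139), (0, 138)) ((6, 159), (5, 159)) ((0, 255), (0, 255)) ((124, 249), (125, 247))
0.5 ((27, 113), (28, 110)) ((5, 162), (9, 162)) ((28, 171), (30, 164)) ((129, 247), (134, 244))
0.6 ((22, 105), (26, 100)) ((6, 122), (11, 121)) ((129, 245), (136, 244)) ((148, 129), (148, 126))
0.7 ((36, 122), (23, 179)) ((27, 121), (23, 188)) ((126, 243), (131, 241)) ((142, 124), (141, 123))
0.8 ((31, 122), (25, 111)) ((26, 109), (24, 107)) ((27, 114), (115, 202)) ((144, 69), (129, 71))
0.9 ((28, 120), (27, 112)) ((27, 113), (22, 184)) ((25, 111), (32, 113)) ((147, 109), (145, 107))
1.0 ((33, 102), (21, 107)) ((25, 121), (23, 110)) ((10, 154), (28, 109)) ((146, 206), (148, 201))
1.1 ((25, 104), (30, 110)) ((21, 121), (25, 113)) ((13, 236), (25, 112)) ((128, 246), (127, 245))
1.2 ((26, 108), (26, 108)) ((34, 113), (26, 109)) ((22, 125), (32, 111)) ((128, 248), (131, 244))
1.3 ((22, 106), (28, 111)) ((25, 114), (28, 111)) ((25, 62), (25, 111)) ((21, 108), (131, 242))
1.4 ((80, 168), (29, 107)) ((23, 109), (23, 111)) ((133, 240), (2, 242)) ((20, 230), (160, 59))
1.5 ((131, 240), (30, 109)) ((28, 110), (23, 111)) ((126, 245), (21, 233)) ((14, 236), (131, 246))
1.6 ((133, 238), (30, 102)) ((28, 109), (20, 112)) ((128, 246), (38, 68)) ((13, 237), (94, 193))
1.7 ((133, 237), (22, 105)) ((125, 247), (23, 111)) ((148, 150), (21, 72)) ((15, 234), (26, 107))
1.8 ((137, 237), (26, 109)) ((134, 241), (24, 107)) ((37, 157), (46, 67)) ((6, 224), (24, 105))
1.9 ((136, 238), (136, 233)) ((135, 240), (22, 105)) ((52, 156), (60, 152)) ((24, 54), (24, 118))
```

The lid followed to about 1.3 rad (it was about 1.84). Continuing along the arc.

Request:
apply_moves --increments '[{"tx": -0.0122,"ty": 0.0014,"tz": -0.0005,"rx": 0,"ry": 0,"rz": 0,"claw": 0},{"tx": -0.0245,"ty": 0.0028,"tz": -0.0014,"rx": 0,"ry": 0,"rz": 0,"claw": 0},{"tx": -0.0365,"ty": 0.0042,"tz": -0.0036,"rx": 0,"ry": 0,"rz": 0,"claw": 0},{"tx": -0.0485,"ty": 0.0057,"tz": -0.0065,"rx": 0,"ry": 0,"rz": 0,"claw": 0},{"tx": -0.06,"ty": 0.007,"tz": -0.0105,"rx": 0,"ry": 0,"rz": 0,"claw": 0},{"tx": -0.0715,"ty": 0.0084,"tz": -0.0151,"rx": 0,"ry": 0,"rz": 0,"claw": 0},{"tx": -0.0822,"ty": 0.0096,"tz": -0.0209,"rx": 0,"ry": 0,"rz": 0,"claw": 0},{"tx": -0.0929,"ty": 0.0109,"tz": -0.0271,"rx": 0,"ry": 0,"rz": 0,"claw": 0},{"tx": -0.1028,"ty": 0.012,"tz": -0.0345,"rx": 0,"ry": 0,"rz": 0,"claw": 0},{"tx": -0.1123,"ty": 0.0132,"tz": -0.0421,"rx": 0,"ry": 0,"rz": 0,"claw": 0},{"tx": -0.1123,"ty": 0.0132,"tz": -0.0421,"rx": 0,"ry": 0,"rz": 0,"claw": 0}]'

```text
clock: 35.05
eef_pos: [460.5, -22.9, 160.2]
tool_rot: [-2.704, 0.0, 1.457]
force: [0.9, -0.9, 0.5]
width: -0.1
```

```bash
python3 -c "
from arc import *
lidscan(shot('side'))
r=read_state();print(r['eef_pos'],r['tool_rot'],r['force'],r['qpos'].round(2))" | sed -n '1,13p;21,24p'
```

```text
0.0 ((9, 140), (8, 167)) ((14, 124), (22, 160)) ((1, 234), (4, 232)) ((30, 110), (24, 106))
0.1 ((5, 160), (10, 153)) ((7, 141), (4, 132)) ((24, 127), (21, 120)) ((38, 113), (29, 113))
0.2 ((6, 162), (6, 164)) ((0, 145), (6, 224)) ((5, 154), (3, 146)) ((25, 121), (25, 121))
0.3 ((29, 106), (3, 155)) ((7, 141), (1, 254)) ((3, 228), (2, 228)) ((130, 248), (129, 247))
0.4 ((28, 110), (0, 138)) ((5, 161), (5, 159)) ((26, 166), (0, 255)) ((120, 249), (125, 247))
0.5 ((26, 108), (28, 110)) ((26, 108), (9, 162)) ((31, 81), (30, 164)) ((98, 229), (134, 244))
0.6 ((24, 107), (26, 100)) ((30, 109), (11, 121)) ((30, 84), (136, 244)) ((23, 163), (148, 126))
0.7 ((21, 110), (23, 179)) ((25, 110), (23, 188)) ((26, 117), (131, 241)) ((27, 103), (141, 123))
0.8 ((31, 115), (25, 111)) ((30, 112), (24, 107)) ((23, 219), (115, 202)) ((25, 150), (129, 71))
0.9 ((21, 220), (27, 112)) ((31, 108), (22, 184)) ((23, 222), (32, 113)) ((24, 181), (145, 107))
1.0 ((130, 245), (21, 107)) ((36, 42), (23, 110)) ((132, 248), (28, 109)) ((22, 220), (148, 201))
1.1 ((127, 247), (30, 110)) ((21, 220), (25, 113)) ((122, 250), (25, 112)) ((28, 37), (127, 245))
1.2 ((128, 245), (26, 108)) ((16, 217), (26, 109)) ((133, 241), (32, 111)) ((37, 41), (131, 244))
[461.50410163 -23.01342165 160.41038929] [-2.70515988e+00  4.23622784e-04  1.45734373e+00] [ 0.47662983 -0.53522725 -0.45177543] [-0.43  0.84  0.79  1.74 -0.5   1.27  0.46]
```

The lid is now at about 0.55 rad. I shift over onto the tab's top face and press further down, stopping short of the catch.

Request:
apply_moves --increments '[{"tx": 0,"ty": 0,"tz": 0.012,"rx": 0,"ry": 0,"rz": 0,"claw": 0},{"tx": -0.0248,"ty": 0.0028,"tz": 0.012,"rx": 0,"ry": 0,"rz": 0,"claw": 0},{"tx": -0.0248,"ty": 0.0028,"tz": 0.0023,"rx": 0,"ry": 0,"rz": 0,"claw": 0},{"tx": -0.03,"ty": 0.0034,"tz": -0.003,"rx": 0,"ry": 0,"rz": 0,"claw": 0},{"tx": -0.0356,"ty": 0.0041,"tz": -0.009,"rx": 0,"ry": 0,"rz": 0,"claw": 0},{"tx": -0.0403,"ty": 0.0046,"tz": -0.0152,"rx": 0,"ry": 0,"rz": 0,"claw": 0},{"tx": -0.045,"ty": 0.0052,"tz": -0.0215,"rx": 0,"ry": 0,"rz": 0,"claw": 0},{"tx": -0.0492,"ty": 0.0057,"tz": -0.028,"rx": 0,"ry": 0,"rz": 0,"claw": 0},{"tx": -0.0533,"ty": 0.0062,"tz": -0.0348,"rx": 0,"ry": 0,"rz": 0,"claw": 0},{"tx": -0.058,"ty": 0.0068,"tz": -0.0446,"rx": 0,"ry": 0,"rz": 0,"claw": 0},{"tx": -0.058,"ty": 0.0068,"tz": -0.0446,"rx": 0,"ry": 0,"rz": 0,"claw": 0}]'

```text
clock: 36.2
eef_pos: [401.5, -15.8, 114.7]
tool_rot: [-2.702, 0.001, 1.457]
force: [-1.0, -0.7, -0.1]
width: 0.2
```

```bash
python3 -c "
from arc import *
lidscan(shot('side'))
r=read_state();print(r['eef_pos'],r['tool_rot'],r['force'],r['qpos'].round(2))" | sed -n '1,8p;21,24p'
```

```text
0.0 ((23, 109), (8, 167)) ((19, 121), (22, 160)) ((4, 209), (4, 232)) ((27, 114), (24, 106))
0.1 ((25, 112), (10, 153)) ((24, 106), (4, 132)) ((27, 66), (21, 120)) ((25, 114), (29, 113))
0.2 ((31, 116), (6, 164)) ((30, 112), (6, 224)) ((38, 68), (3, 146)) ((47, 38), (25, 121))
0.3 ((33, 115), (3, 155)) ((23, 109), (1, 254)) ((15, 236), (2, 228)) ((61, 42), (129, 247))
0.4 ((28, 110), (0, 138)) ((35, 118), (5, 159)) ((17, 235), (0, 255)) ((7, 35), (125, 247))
0.5 ((34, 37), (28, 110)) ((23, 113), (9, 162)) ((28, 37), (30, 164)) ((29, 44), (134, 244))
0.6 ((21, 234), (26, 100)) ((27, 112), (11, 121)) ((12, 41), (136, 244)) ((43, 42), (148, 126))
0.7 ((15, 231), (23, 179)) ((27, 65), (23, 188)) ((37, 41), (131, 241)) ((59, 43), (141, 123))
[402.20789055 -16.04174324 115.16223849] [-2.70302732e+00  6.91154187e-04  1.45713194e+00] [0.0751399  0.3489499  0.15786347] [-0.45  0.84  0.76  1.93 -0.55  1.09  0.52]
```

Request:
apply_moves --increments '[{"tx": -0.003,"ty": 0.0003,"tz": -0.005,"rx": 0,"ry": 0,"rz": 0,"claw": 0},{"tx": -0.005,"ty": 0.0005,"tz": -0.01,"rx": 0,"ry": 0,"rz": 0,"claw": 0},{"tx": -0.006,"ty": 0.0006,"tz": -0.013,"rx": 0,"ry": 0,"rz": 0,"claw": 0},{"tx": -0.0065,"ty": 0.0007,"tz": -0.015,"rx": 0,"ry": 0,"rz": 0,"claw": 0},{"tx": -0.007,"ty": 0.0008,"tz": -0.017,"rx": 0,"ry": 0,"rz": 0,"claw": 0},{"tx": -0.007,"ty": 0.0008,"tz": -0.019,"rx": 0,"ry": 0,"rz": 0,"claw": 0},{"tx": -0.007,"ty": 0.0008,"tz": -0.019,"rx": 0,"ry": 0,"rz": 0,"claw": 0}]'

```text
clock: 36.95
eef_pos: [395.8, -15.4, 96.3]
tool_rot: [-2.704, 0.001, 1.457]
force: [0.5, -0.5, -0.4]
width: 0.1
```

Request:
apply_moves --increments '[{"tx": 0,"ty": 0,"tz": -0.002,"rx": 0,"ry": 0,"rz": 0,"claw": 0},{"tx": 0,"ty": 0,"tz": -0.003,"rx": 0,"ry": 0,"rz": 0,"claw": 0},{"tx": 0,"ty": 0,"tz": -0.004,"rx": 0,"ry": 0,"rz": 0,"claw": 0},{"tx": 0,"ty": 0,"tz": -0.004,"rx": 0,"ry": 0,"rz": 0,"claw": 0}]'

```text
clock: 37.35
eef_pos: [395.9, -15.5, 94.0]
tool_rot: [-2.704, -0.0, 1.457]
force: [1.0, 0.1, 13.0]
width: 0.1
```

```bash
cat >> arc.py <<'E'
def topedge(im,n="side"):
    # lid right-front corner side wall: lowest gap; scan vertical line at lid side wall, report S,V down from above lid top
    for y in (-80,-60,60,80):
        row=[]
        for z in range(120,30,-5):
            p=[*(H-139.5*ex+y*ey),z];u,v=proj(n,p)[0].round().astype(int);h=sat(im)[v,u];row.append(int(h[2]))
        print(y,row)
E
python3 -c "
from arc import *
im=shot('side','side20');topedge(im)
r=read_state();print(r['eef_pos'],r['tool_rot'],r['force'],r['qpos'].round(2))"
```

```text
-80 [52, 114, 121, 121, 114, 114, 105, 105, 103, 105, 108, 105, 100, 104, 102, 102, 104, 103]
-60 [116, 113, 115, 121, 119, 117, 110, 106, 106, 108, 104, 104, 101, 105, 105, 106, 104, 104]
60 [35, 36, 38, 34, 40, 43, 102, 110, 104, 106, 106, 111, 108, 121, 110, 71, 154, 152]
80 [66, 49, 53, 82, 234, 233, 146, 110, 108, 106, 107, 109, 111, 107, 107, 104, 107, 138]
[395.92728745 -15.44990936  93.97457927] [-2.70416457e+00 -4.14083229e-04  1.45704203e+00] [ 0.88680339  0.58450418 13.29532351] [-0.44  0.87  0.74  1.96 -0.58  1.04  0.55]
```

The TCP at 94 mm on the tab face (shut height 92 mm) means an angle of at most 0.013, so the lid is past the catch. One firmer press, then I retreat and check that it stays.

Request:
apply_moves --increments '[{"tx": 0,"ty": 0,"tz": -0.001,"rx": 0,"ry": 0,"rz": 0,"claw": 0},{"tx": 0,"ty": 0,"tz": -0.0015,"rx": 0,"ry": 0,"rz": 0,"claw": 0},{"tx": 0,"ty": 0,"tz": -0.0015,"rx": 0,"ry": 0,"rz": 0,"claw": 0}]'

```text
clock: 37.7
eef_pos: [396.0, -15.4, 93.6]
tool_rot: [-2.704, -0.001, 1.457]
force: [0.9, 0.4, 24.2]
width: 0.3
```

Request:
apply_moves --increments '[{"tx": 0,"ty": 0,"tz": 0.02,"rx": 0,"ry": 0,"rz": 0,"claw": 0},{"tx": 0,"ty": 0,"tz": 0.06,"rx": 0,"ry": 0,"rz": 0,"claw": 0},{"tx": 0,"ty": 0,"tz": 0.1,"rx": -0.1,"ry": -1,"rz": 0,"claw": 0},{"tx": 0.01,"ty": 0.03,"tz": 0.14,"rx": -0.2,"ry": -2,"rz": 0,"claw": 0},{"tx": 0.02,"ty": 0.07,"tz": 0.18,"rx": -0.4,"ry": -3,"rz": 0,"claw": 0},{"tx": 0.03,"ty": 0.11,"tz": 0.2,"rx": -0.5,"ry": -4,"rz": 0,"claw": 0},{"tx": 0.04,"ty": 0.15,"tz": 0.2,"rx": -0.58,"ry": -4.97,"rz": 0,"claw": 0},{"tx": 0.05,"ty": 0.2,"tz": 0.2,"rx": -0.58,"ry": -4.97,"rz": 0,"claw": 0},{"tx": 0.05,"ty": 0.25,"tz": 0.2,"rx": -0.58,"ry": -4.97,"rz": 0,"claw": 0},{"tx": 0.05,"ty": 0.3,"tz": 0.2,"rx": -0.58,"ry": -4.97,"rz": 0,"claw": 0},{"tx": 0.05,"ty": 0.35,"tz": 0.2,"rx": -0.58,"ry": -4.97,"rz": 0,"claw": 0},{"tx": 0.05,"ty": 0.4,"tz": 0.2,"rx": -0.58,"ry": -4.97,"rz": 0,"claw": 0}]'

```text
clock: 38.9
eef_pos: [445.5, 385.8, 291.0]
tool_rot: [-3.142, 0.002, 1.457]
force: [0.8, -0.6, 0.2]
width: 0.4
```

```bash
python3 - <<'E'
from arc import *
print(read_state()["eef_pos"])
t=shot("top","top21");s=shot("side","side21")
h=sat(t);g=h[...,2]
# tab: dark blob in front of lid in top view
m=((g<75)&(h[...,1]<80)).astype(np.uint8)*255;r=np.zeros_like(m);r[255:295,270:335]=255
for c in cv2.findContours(m&r,0,cv2.CHAIN_APPROX_NONE)[0]:
    if cv2.contourArea(c)>30:print(cv2.minAreaRect(c))
for th in(0,.03,.08,.15):
    print(th,[proj("top",L(th,f,47))[0].round(1) for f in(140,174)],[proj("side",L(th,f,47,y))[0].round(1) for f,y in((174,30),(174,-30),(140,-91))])
m=((sat(s)[...,2]<95)&(sat(s)[...,1]<80)).astype(np.uint8)*255;r=np.zeros_like(m);r[195:260,230:330]=255
for c in cv2.findContours(m&r,0,cv2.CHAIN_APPROX_NONE)[0]:
    if cv2.contourArea(c)>30:print("side",cv2.boxPoints(cv2.minAreaRect(c)).round(1).tolist())
for q in tins(t):print(*q)
# bystanders: compare with the first pictures
o=cv2.imread("pics/top0.png");s0=cv2.imread("pics/side0.png")
for n,(u,v) in dict(bell=(396,292),hanger=(152,183),jar=(151,294),multi=(388,183),lever=(389,233),green=(438,190),pink=(516,303)).items():
    w=14 if n!="lever" else 10
    print(n,(abs(t[v-w:v+w,u-w:u+w].astype(int)-o[v-w:v+w,u-w:u+w]).max(2)>40).mean().round(3))
E
```

```text
[445.49916671 385.82959923 291.0306347 ]
0 [array([300. , 260.7]), array([298.3, 275.9])] [array([275.8, 218.2]), array([289.9, 232.7]), array([317.5, 241.7])]
0.03 [array([300., 260.]), array([298.3, 275.2])] [array([276.1, 216.3]), array([290.3, 230.8]), array([318. , 240.2])]
0.08 [array([300. , 258.7]), array([298.2, 274. ])] [array([276.9, 213.2]), array([291.1, 227.7]), array([318.9, 237.5])]
0.15 [array([300. , 256.7]), array([298.1, 271.9])] [array([278.1, 208.7]), array([292.5, 223.2]), array([320.4, 233.8])]
side [[315.0, 229.0], [328.70001220703125, 221.5], [330.3999938964844, 224.5], [316.6000061035156, 232.0]]
side [[300.20001220703125, 214.39999389648438], [329.0, 200.0], [330.3999938964844, 202.8000030517578], [301.6000061035156, 217.1999969482422]]
side [[286.6000061035156, 201.1999969482422], [303.79998779296875, 192.60000610351562], [305.20001220703125, 195.39999389648438], [288.0, 204.0]]
[ 342.4 -239.2] [ 341.4 -238.8] 1.564 [56. 56.] [396.7 293. ]
[345.4 338.2] [345.  338.3] 1.564 [61. 76.] [150.6 293.3]
[ 600.3 -221.9] [ 600.2 -222.1] -1.355 [29. 83.] [387.9 183.3]
[609.7 337.9] [607.2 336.2] -0.159 [35. 74.] [151.4 181.6]
bell 0.116
hanger 0.0
jar 0.0
multi 0.207
lever 0.438
green 0.04
pink 0.0
```

```bash
python3 - <<'E'
from arc import *
t=cv2.imread("pics/top21.png");s=cv2.imread("pics/side21.png");t0=cv2.imread("pics/top0.png")
print("top image along tab centreline, v=250..285", [tuple(int(x) for x in sat(t)[v,300]) for v in range(250,286,2)])
for fx in range(0,186,12):
    out=[]
    for y in(-60,0,20,60):
        o=[]
        for im,n in((t,"top"),(s,"side")):
            u,v=proj(n,L(0,fx,47,y))[0].round().astype(int);o.append(tuple(sat(im)[v,u,1:].tolist()))
        out.append(o)
    print(fx,out)
def red(im):
    h=sat(im);m=((h[...,0]<5)|(h[...,0]>175))&(h[...,1]>190)&(h[...,2]>60);m[:, :360]=0;m[:,480:]=0;return cv2.minAreaRect(np.argwhere(m)[:,::-1].astype(np.float32)),m.sum()
print(red(t),red(t0))
E
```

```text
top image along tab centreline, v=250..285 [(83, 31, 33), (20, 23, 33), (90, 11, 115), (90, 18, 142), (99, 13, 140), (102, 18, 141), (83, 13, 77), (107, 23, 78), (78, 17, 77), (108, 16, 79), (120, 9, 83), (98, 26, 79), (84, 18, 69), (12, 135, 68), (16, 165, 82), (15, 173, 78), (13, 152, 77), (13, 153, 80)]
0 [[(13, 161), (27, 221)], [(25, 141), (39, 222)], [(29, 141), (27, 220)], [(17, 134), (42, 228)]]
12 [[(15, 138), (26, 197)], [(12, 143), (23, 201)], [(12, 132), (21, 227)], [(13, 136), (22, 200)]]
24 [[(8, 34), (23, 33)], [(43, 30), (18, 42)], [(16, 131), (23, 226)], [(0, 32), (28, 37)]]
36 [[(15, 33), (30, 43)], [(38, 34), (30, 34)], [(13, 133), (18, 228)], [(8, 32), (15, 34)]]
48 [[(32, 32), (18, 42)], [(15, 33), (0, 42)], [(17, 137), (19, 230)], [(28, 37), (6, 43)]]
60 [[(22, 35), (28, 46)], [(27, 38), (24, 43)], [(15, 139), (18, 231)], [(23, 34), (25, 41)]]
72 [[(34, 38), (7, 38)], [(43, 30), (13, 40)], [(14, 132), (18, 230)], [(28, 36), (24, 43)]]
84 [[(23, 33), (18, 42)], [(34, 37), (18, 43)], [(13, 138), (15, 231)], [(32, 32), (34, 38)]]
96 [[(25, 31), (34, 38)], [(28, 27)
[... 289 characters left out ...]
, 231)], [(13, 135), (18, 230)], [(15, 136), (19, 231)]]
144 [[(160, 89), (26, 99)], [(13, 77), (25, 130)], [(13, 77), (31, 133)], [(156, 191), (33, 100)]]
156 [[(154, 167), (28, 100)], [(16, 80), (26, 137)], [(19, 81), (30, 138)], [(153, 178), (129, 223)]]
168 [[(155, 145), (29, 106)], [(20, 77), (27, 130)], [(20, 75), (28, 137)], [(163, 167), (130, 240)]]
180 [[(166, 80), (13, 116)], [(167, 81), (33, 100)], [(155, 165), (126, 250)], [(152, 151), (125, 248)]]
(((387.8122863769531, 231.61680603027344), (41.76089096069336, 6.363961219787598), 16.927513122558594), np.int64(234)) (((387.9243469238281, 231.74594116210938), (42.6424560546875, 6.469888687133789), 17.10272979736328), np.int64(259))
```

```bash
python3 -c "
from arc import *
s=shot('side')
# tab tip edge in side view: scan in v along tip-middle column against predictions
for th in(0,.08):
    u,v=proj('side',L(th,174,47))[0];print(th,u.round(1),v.round(1))
print([int(x) for x in sat(s)[205:240,283,2]])
print(finish_job())"
```

```text
0 282.7 225.3
0.08 283.9 220.3
[233, 219, 175, 118, 99, 101, 101, 102, 106, 105, 129, 135, 141, 138, 136, 135, 132, 133, 136, 130, 101, 81, 90, 101, 101, 97, 147, 236, 255, 252, 247, 248, 249, 251, 252]
the job is handed in; nothing more can be done
None
```

The job is done and handed in. Only five tins were on the crate. Four lie in cradles 0 to 3, the fifth is saddled between cradles 1 and 2, and the lid is shut.

- **Tins:** the tin in cradle 2 was found about 7 mm toward the hinge, so I regripped and recentred it. A rectified top view then showed all four floor tins on their marks. I checked the saddled tin in both camera views before closing the lid; I could not look again after that.
- **Lid:** pressing the tab met 24 N of resistance at the shut height. After the arm withdrew, the tab edge in the side view was at row 225, where 225.3 is predicted for fully shut and 220.3 for resting on the catch. I did not see the snap itself.
- **Bystanders:** the jar, bell, hanger, multitool and tyre lever measured within about a pixel of where they started. Some of their image patches had changed brightness, which I put down to shadows from the lid and arm. The pink look-alike's patch was unchanged and the green's changed by 4%; I touched neither.
- **Disagreement:** the grasp of the last tin stopped about 4 mm off and 7 mm high, probably at a joint limit. I corrected for that when placing it.
- **Pictures:** I reached the limit of 16, so I checked the lid closing by pixel measurements rather than by eye.

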